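# Set up the sharpening guide: guide tubes to their marks, clipped

### The arm

A 6-joint arm with a two-finger parallel gripper is mounted at the origin on a cart in front of the work surface, level with it; the furniture and walls round the work are solid. World frame = base frame: x ahead of the robot, y to its left, z up, the work surface at z = 0. Lengths are in m, angles in rad, forces in N, time in s.
With the tool pointing down it reaches from about 0.375 to 0.9 m from the base axis. Payload 3.1 kg.
Tool frame: the origin (TCP) lies where the fingers leave the gripper's body, on its centre line; the fingertips stand 70 mm ahead of it and the grasp point (between the pads) lies 51 mm ahead of it; z points along the fingers, y is the line along which they close (so a half turn about z gives the same grasp; the last joint's range is limited). The gripper opens to 87 mm and grips with 3 to 60 N. Pads are 19 mm wide; open, the fingers measure 117 mm over their backs; the gripper's body (75 mm by 190 mm) begins 51 mm behind the grasp point.
Start: joints at [-1.389, 0.527, 1.433, -0, 1.181, -0.178], TCP at [0.221, -0.585, 0.292] pointing down, gripper open.
Joint ranges: [-3.08, 3.08], [-0.75, 2.2], [0.22, 2.44], [-1.43, 4.57], [0, 2.65], [-2.85, 2.85]. Speed limits (rad/s): [2.79, 2.79, 3.14, 3.14, 3.14, 3.14].

### API

Orientations are given as a unit quaternion [w, x, y, z].
In Python, from plant import manip gives the robot as it stands. The module is installed in compiled form; this text tells all that it offers.
- The arm moves only by the tool send_rows, never from a script. Its argument "moves" is a list of rows, each a list of 7 numbers: the shift along the world's x, y, z in m, then the turn, a rotation vector about the world's x, y, z in rad, then the closure in counts, from 0 (fully open) to 255 (shut). A call has 1 to 12 rows; each row shifts and turns the commanded pose from where the row before left it; what a row does not reach is not made up. A row lasts 1/12 s, in which the tool goes at most 41.7 mm and 7.16 degrees, less where a joint would pass 70% of its speed; a pose out of reach is approached as far as the arm can. A call with a gripper value outside its range is refused whole. The fingers move at their own pace and stop on an object; "newtons" is the grip in N (left out, the last holds). Time passes only in rows, so rows that do not move let the fingers close. It gives the time, the measured TCP pose, the force, the opening and the grip force at its end, in the units of the state.
- manip.state(): the state, without advancing time (a new reading comes with each control period).
- manip.capture(name): name is "scene" or "top" or "wrist"; returns the picture (480x640x3 uint8, red, green, blue); there is no depth.
- manip.get_calibration(name): a dict with "fovy" (degrees; the focal length in pixels is half the picture's height over the tangent of half this angle, whatever the lens; pixels are square), "cx", "cy" (the principal point, pixels), "dist_coeffs" ([k1, k2, p1, p2, k3] as OpenCV has them; the pictures are not rectified), "xyz" and "orientation" of the camera in the world. Camera axes: x right, y down, z forward; pixel columns grow to the right and rows downward; lengths in m; the calibration is good to about 2 mm. A picture is of the moment at which its call begins: read the wrist's pose just before it. get_calibration takes no time and is no camera call; for the wrist camera it gives the pose at the moment of the call.
- manip.job_done(): hands the job in; it is judged then, once.
The state is a dict: "t": time; "joint_positions": joint angles; "qd": joint speeds; "effort": joint torques, N m; "tcp_pos": TCP position; "orientation": TCP orientation; "ft_force": force on the tool from outside, world axes, zero at the start; "torque": the same for the moment, N m; "finger_gap": finger opening in m; "grasp_force": force on a finger pad.
Only numpy, scipy, OpenCV 4.12 (cv2) and the standard library are available. Lean on these libraries where they do the work, as an engineer would, in place of code of your own. Each camera call takes 0.05 s, during which the arm holds its last target. There are 200 camera calls.

### The job

Set up the cleaver sharpening guide: slide every guide tube lying on the mat, tip first, into the bore framed in the colour of its grip, until half of its black depth band has gone into the bore. Then press that bore's sprung clip down by its coloured bar until it snaps onto the tube and stays shut. Leave the tape roll, the gauge block and the small carton that stand beside the guide where they are.

Things in the scene. Friction and masses are not known exactly. Their poses are not given: they have to be found in the camera images.
- tube_red_grip (a point): Guide tube with a red grip, loose, 190 mm long, about 90 g; lies flat on a dark mat at the start. This point is the centre of the square red grip (60 mm long, 24 x 24 mm), on the tube's axis, half-way up. Its x axis runs along the tube from the grip to the tip; the closed round nose (its last 11 mm are a half ball) ends 160 mm from this point. The steel tube is 22 mm in diameter. The mat is 4 mm thick.
- tube_red_band (a point): Middle of the black depth band (10 mm wide) on the red tube, on the tube's axis, 45 mm from the tip and 115 mm from the grip centre; same axes as the grip point. Half the band in the bore means this point lies in the plane of the block's front face.
- bore_red (a point): Centre of the mouth of the bore framed in red, on the front face of the fixed metal socket block, 45 mm above the table. x axis = level direction into the bore. The bore is 23.8 mm wide, open, 110 mm long: nothing stops the tube at its mark, and friction alone keeps it where it is left. The three bores are 85 mm apart; the block is 280 mm wide and 73 mm tall.
- clip_red_hinge (a point): Hinge axis of the sprung clip over the red bore: 34 mm above the bore's axis, 6 mm behind the front face. The clip swings about the level line across the bore. While open, its jaws reach about 50 mm in front of the face, 30 mm above the bore's axis, so a tube must enter the last 50 mm level, under them; the open bar's top is 140 mm above the table.
- clip_red_bar (a point): Middle of the red round press bar (12 mm thick, 36 mm wide) at the free end of that clip, 63 mm from the hinge. With the clip open it stands up and forward; when shut it is level with the hinge, 57 mm in front of the block's face.
- clip_red (a joint): Angle of the red clip's arm: about 0.95 rad open (a light spring keeps it there), 0 level and shut. Two sprung jaws under the arm, 30 mm in front of the face, first touch the tube's top at about 0.35 rad, spread and snap under it at about 0.2 rad when the bar is pressed down (about 3 to 8 N); then the clip stays down near 0. With no tube in its bore it springs open again.
- tube_yellow_grip (a point): Guide tube with a yellow grip, loose, 190 mm long, about 90 g; lies flat on a dark mat at the start. This point is the centre of the square yellow grip (60 mm long, 24 x 24 mm), on the tube's axis, half-way up. Its x axis runs along the tube from the grip to the tip; the closed round nose (its last 11 mm are a half ball) ends 160 mm from this point. The steel tube is 22 mm in diameter. The mat is 4 mm thick.
- tube_yellow_band (a point): Middle of the black depth band (10 mm wide) on the yellow tube, on the tube's axis, 60 mm from the tip and 100 mm from the grip centre; same axes as the grip point. Half the band in the bore means this point lies in the plane of the block's front face.
- bore_yellow (a point): Centre of the mouth of the bore framed in yellow, on the front face of the fixed metal socket block, 45 mm above the table. x axis = level direction into the bore. The bore is 23.8 mm wide, open, 110 mm long: nothing stops the tube at its mark, and friction alone keeps it where it is left. The three bores are 85 mm apart; the block is 280 mm wide and 73 mm tall.
- clip_yellow_hinge (a point): Hinge axis of the sprung clip over the yellow bore: 34 mm above the bore's axis, 6 mm behind the front face. The clip swings about the level line across the bore. While open, its jaws reach about 50 mm in front of the face, 30 mm above the bore's axis, so a tube must enter the last 50 mm level, under them; the open bar's top is 140 mm above the table.
- clip_yellow_bar (a point): Middle of the yellow round press bar (12 mm thick, 36 mm wide) at the free end of that clip, 63 mm from the hinge. With the clip open it stands up and forward; when shut it is level with the hinge, 57 mm in front of the block's face.
- clip_yellow (a joint): Angle of the yellow clip's arm: about 0.95 rad open (a light spring keeps it there), 0 level and shut. Two sprung jaws under the arm, 30 mm in front of the face, first touch the tube's top at about 0.35 rad, spread and snap under it at about 0.2 rad when the bar is pressed down (about 3 to 8 N); then the clip stays down near 0. With no tube in its bore it springs open again.
- tube_blue_grip (a point): Guide tube with a blue grip, loose, 190 mm long, about 90 g; lies flat on a dark mat at the start. This point is the centre of the square blue grip (60 mm long, 24 x 24 mm), on the tube's axis, half-way up. Its x axis runs along the tube from the grip to the tip; the closed round nose (its last 11 mm are a half ball) ends 160 mm from this point. The steel tube is 22 mm in diameter. The mat is 4 mm thick.
- tube_blue_band (a point): Middle of the black depth band (10 mm wide) on the blue tube, on the tube's axis, 75 mm from the tip and 85 mm from the grip centre; same axes as the grip point. Half the band in the bore means this point lies in the plane of the block's front face.
- bore_blue (a point): Centre of the mouth of the bore framed in blue, on the front face of the fixed metal socket block, 45 mm above the table. x axis = level direction into the bore. The bore is 23.8 mm wide, open, 110 mm long: nothing stops the tube at its mark, and friction alone keeps it where it is left. The three bores are 85 mm apart; the block is 280 mm wide and 73 mm tall.
- clip_blue_hinge (a point): Hinge axis of the sprung clip over the blue bore: 34 mm above the bore's axis, 6 mm behind the front face. The clip swings about the level line across the bore. While open, its jaws reach about 50 mm in front of the face, 30 mm above the bore's axis, so a tube must enter the last 50 mm level, under them; the open bar's top is 140 mm above the table.
- clip_blue_bar (a point): Middle of the blue round press bar (12 mm thick, 36 mm wide) at the free end of that clip, 63 mm from the hinge. With the clip open it stands up and forward; when shut it is level with the hinge, 57 mm in front of the block's face.
- clip_blue (a joint): Angle of the blue clip's arm: about 0.95 rad open (a light spring keeps it there), 0 level and shut. Two sprung jaws under the arm, 30 mm in front of the face, first touch the tube's top at about 0.35 rad, spread and snap under it at about 0.2 rad when the bar is pressed down (about 3 to 8 N); then the clip stays down near 0. With no tube in its bore it springs open again.
- tape: Roll of tan tape lying flat, 96 mm across, 25 mm tall, bystander. Origin at the centre of its underside.
- gauge: Small grey angle gauge block, 28 x 45 x 24 mm, bystander. Origin at the centre of its underside.
- carton: Small orange carton standing upright, 58 x 38 x 77 mm, bystander. Origin at the centre of its underside.
- tube_red: The same red guide tube; its origin lies under the centre of the grip, on the grip's side face 12 mm from the tube's axis.
- tube_yellow: The same yellow guide tube; its origin lies under the centre of the grip, on the grip's side face 12 mm from the tube's axis.
- tube_blue: The same blue guide tube; its origin lies under the centre of the grip, on the grip's side face 12 mm from the tube's axis.

How it is judged:
By the outcome, as a careful person would: the job done as asked, in the order asked, and still so for the second after the job is handed in, with the robot touching nothing.
Of tube_red, tube_yellow, tube_blue only 2 to 3 are there at a start; the rules pass over those that are not, and their reading is None.
At some moment in a run one of tube_red, tube_yellow, tube_blue may be knocked a few centimetres aside while the robot is not near it.
Once in a run the grip may slacken for a moment while it holds something.
It also fails if it takes over 210 s, if anything falls off the work surface, if the arm or the gripper's body presses on something with over 40 N, if the wrist force passes 120 N, or if a joint passes its speed limit or range.

## Working session

There is one attempt and no reset: what is moved stays moved. The work goes in short steps, Python scripts to look and compute and a tool call to move; the robot and the scene stay as the last step left them, time stands still between calls to the robot, and variables do not carry over. Pictures are saved under pics/ and viewed, at most 14 in all, crops included, and the job is handed in when it is done.

Besides the shell and the picture viewer there is one more tool, called after "Emit:" as name(argument=value, ...) on one line, values as JSON. send_rows: Moves the arm, as the interface text tells. Its arguments: {"type":"object","properties":{"moves":{"type":"array","items":{"type":"array","items":{"type":"number"}}},"newtons":{"type":"number"}},"required":["moves"]}

```bash
mkdir -p pics; cat > h.py <<'E'
import numpy as np, cv2
from scipy.spatial.transform import Rotation as R
from plant import manip
def cal(n):
    c=manip.get_calibration(n); f=240/np.tan(np.radians(c["fovy"])/2)
    K=np.array([[f,0,c["cx"]],[0,f,c["cy"]],[0,0,1]]); q=c["orientation"]
    return K,np.array(c["dist_coeffs"],float),np.array(c["xyz"]),R.from_quat([q[1],q[2],q[3],q[0]]).as_matrix()
def onplane(C,px,z):
    K,d,p,M=C; u=cv2.undistortPoints(np.array(px,float).reshape(-1,1,2),K,d).reshape(-1,2)
    r=np.c_[u,np.ones(len(u))]@M.T
    return p+r*((z-p[2])/r[:,2])[:,None]
def proj(C,P):
    K,d,p,M=C
    return cv2.projectPoints((np.array(P,float).reshape(-1,3)-p)@M,np.zeros(3),np.zeros(3),K,d)[0].reshape(-1,2)
def snap(n,f=None):
    C=cal(n); im=manip.capture(n)
    if f: cv2.imwrite("pics/"+f,im[:,:,::-1])
    return C,im
def blobs(im,amin=40):
    h=cv2.cvtColor(im,cv2.COLOR_RGB2HSV); H,S,V=h[...,0].astype(int),h[...,1],h[...,2]
    out={}
    for n,m in dict(red=(H<6)|(H>172),yellow=(H>22)&(H<35),blue=(H>100)&(H<130)).items():
        m=(m&(S>120)&(V>60)).astype(np.uint8)
        k,l,s,c=cv2.connectedComponentsWithStats(m)
        out[n]=[(s[i,4],c[i],cv2.minAreaRect(np.argwhere(l==i)[:,::-1].astype(np.float32))) for i in range(1,k) if s[i,4]>=amin]
    return out
def show(im):
    for n,b in blobs(im).items():
        for a,c,r in b: print(n,a,c.round(1),[np.round(x,1).tolist() for x in r])
E
python3 - <<'E'
from h import *
for n in("scene","top"):
    C,im=snap(n,n+"0.png"); print(n,C[0].round(1).tolist(),C[1],C[2].round(3),C[3].round(2).tolist()); show(im)
print(manip.state())
E
```

```text
scene [[615.8, 0.0, 320.8], [0.0, 615.8, 247.0], [0.0, 0.0, 1.0]] [0.05395017 0.         0.         0.         0.        ] [-0.542  0.785  0.813] [[-0.54, -0.39, 0.74], [-0.84, 0.26, -0.48], [-0.01, -0.88, -0.47]]
red 321 [521.9 165. ] [[527.8, 166.5], [47.1, 12.1], 13.0]
red 271 [546.8 182.8] [[547.2, 182.9], [12.5, 28.2], 63.4]
red 301 [258.3 326.8] [[258.0, 327.0], [26.1, 13.9], 33.7]
yellow 58 [211.1 344.4] [[211.1, 344.4], [13.9, 6.7], 33.7]
yellow 125 [224.2 350. ] [[223.9, 349.7], [12.7, 14.2], 84.8]
top [[620.8, 0.0, 323.8], [0.0, 620.8, 238.0], [0.0, 0.0, 1.0]] [0.01174914 0.         0.         0.         0.        ] [0.446 0.029 1.434] [[0.01, -0.99, 0.13], [-1.0, -0.01, 0.01], [-0.01, -0.13, -0.99]]
red 1866 [479.  194.3] [[476.9, 195.8], [102.9, 33.6], 7.6]
red 59 [598.2 182.1] [[598.0, 184.0], [7.4, 12.7], 8.1]
red 40 [196.6 209.9] [[197.3, 209.7], [33.1, 5.3], 86.5]
red 503 [546.5 210.6] [[547.5, 209.7], [25.2, 23.8], 9.5]
red 73 [329.2 233.4] [[329.4, 233.3], [4.8, 15.1], 82.9]
red 972 [440.9 297.9] [[436.6, 297.2], [41.6, 39.4], 4.4]
red 291 [211.8 302.2] [[211.9, 302
[... 616 characters left out ...]

{'t': 0.1, 'joint_positions': array([-1.38851981e+00,  5.28402047e-01,  1.43378392e+00, -2.45688502e-05,
        1.18139569e+00, -1.78530978e-01]), 'qd': array([ 0.00201263, -0.00368983, -0.00245883, -0.00017939, -0.00028222,
        0.00101323]), 'effort': array([-4.22029780e-04, -4.40985918e+01, -1.77150321e+01,  6.35459321e-02,
        5.33638720e-02, -3.64317907e-05]), 'tcp_pos': array([ 0.22055047, -0.5842267 ,  0.29134852]), 'orientation': array([-9.94478437e-04,  9.83770005e-01,  1.79431293e-01, -1.32225797e-05]), 'ft_force': array([-0.13225671,  0.47563222, -0.30697733]), 'torque': array([-0.01132582, -0.03171255,  0.01522556]), 'grasp_force': 0.0, 'finger_gap': 0.08693736600967361}
```

View pics/top0.png

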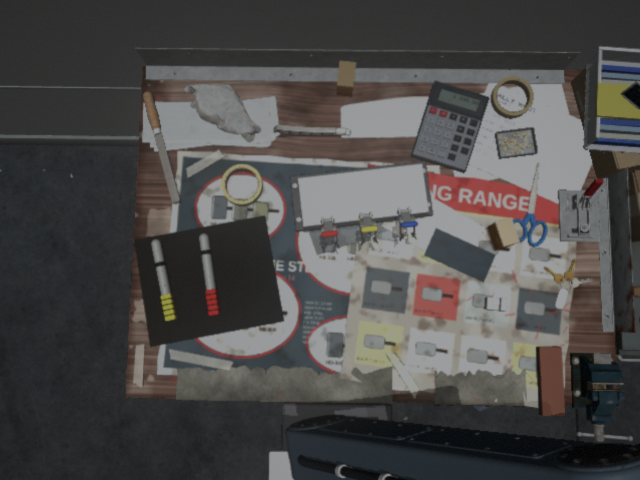

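View pics/scene0.png

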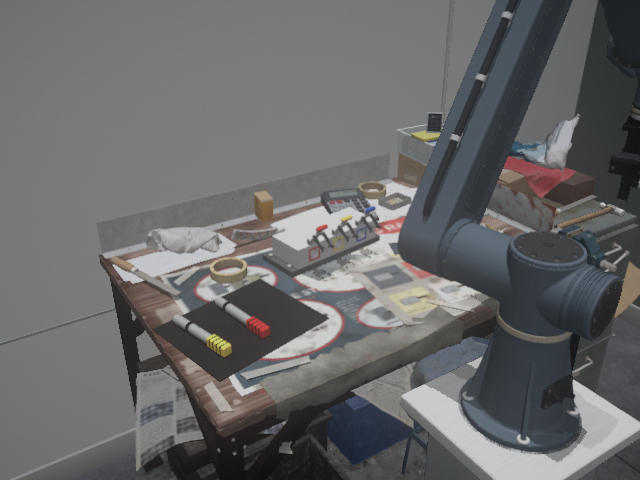

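The pictures show only a red and a yellow tube on the mat: in the top view the grips are at about (212,302) and (168,307), tips pointing up. The block is at (293-432, 165-228), with the red, yellow and blue clips at (329,233), (369,229) and (409,224).

```bash
cat > m1.py <<'E'
from h import *
C=cal("top"); im=cv2.imread("pics/top0.png")[:,:,::-1].copy()
h=cv2.cvtColor(im,cv2.COLOR_RGB2HSV); H,S,V=[h[...,i].astype(int) for i in range(3)]
# block top: white
m=((V>150)&(S<40)).astype(np.uint8); m[:160]=0;m[240:]=0;m[:,:285]=0;m[:,440:]=0
k,l,s,c=cv2.connectedComponentsWithStats(m); i=1+s[1:,4].argmax()
r=cv2.minAreaRect(np.argwhere(l==i)[:,::-1].astype(np.float32)); print(r)
b=cv2.boxPoints(r); P=onplane(C,b,.073); print(b.round(1).tolist(),P.round(4).tolist())
for j in range(4): d=P[(j+1)%4]-P[j]; print(np.linalg.norm(d).round(4),np.degrees(np.arctan2(d[1],d[0])).round(2))
# tubes : non-mat pixels in the mat
m=(((V>90))).astype(np.uint8)
for n,(x0,x1,y0,y1) in dict(yellow=(140,182,235,328),red=(194,226,225,322)).items():
    q=np.argwhere(m[y0:y1,x0:x1])[:,::-1]+[x0,y0]
    r=cv2.minAreaRect(q.astype(np.float32)); b=cv2.boxPoints(r); P=onplane(C,b,.016)
    print(n,len(q),r); print(P.round(4).tolist())
for n,b in blobs(im).items():
    for a,c,r in b:
        if r[0][0]<430 and 200<r[0][1]<315: print(n,r[0],onplane(C,r[0],.028).round(4),onplane(C,r[0],.13).round(4))
E
python3 m1.py
```

```text
((363.0749816894531, 194.53021240234375), (46.86279296875, 124.786865234375), 83.33334350585938)
[[298.3999938964844, 178.5], [422.29998779296875, 164.0], [427.79998779296875, 210.60000610351562], [303.79998779296875, 225.0]] [[0.7542, 0.1012, 0.073], [0.7905, -0.176, 0.073], [0.6849, -0.1874, 0.073], [0.649, 0.0871, 0.073]]
0.2795 -82.53
0.1062 -173.85
0.2769 97.45
0.1061 7.6
yellow 794 ((157.0, 281.0), (92.0, 34.0), 90.0)
[[0.6296, 0.4671, 0.016], [0.6306, 0.3887, 0.016], [0.4206, 0.3793, 0.016], [0.4196, 0.4563, 0.016]]
red 664 ((208.28260803222656, 269.7876892089844), (90.7245864868164, 11.7168550491333), 84.68545532226562)
[[0.6542, 0.3336, 0.016], [0.6571, 0.3067, 0.016], [0.4502, 0.2799, 0.016], [0.4474, 0.3063, 0.016]]
red (197.34310913085938, 209.66104125976562) [[0.6884 0.3345 0.028 ]] [[0.6709 0.3124 0.13  ]]
red (329.40771484375, 233.2615509033203) [[0.6375 0.0302 0.028 ]] [[0.6236 0.0302 0.13  ]]
red (211.8899688720703, 302.2299499511719) [[0.4772 0.2933 0.028 ]] [[0.475  0.2741 0.13  ]]
yellow (368.54266357421875, 228.8841552734375) [[ 0.6487 -0.0591  0.028 ]] [[ 0.634  -0.0527  0.13  ]]
yellow (167.67308044433594, 307.3653869628906) [[0.4644 0.3926 0.028 ]] [[0.4631 0.3662 0.13  ]]
blue (408.97698974609375, 223.81541442871094) [[ 0.6616 -0.1514  0.028 ]] [[ 0.6459 -0.1383  0.13  ]]
```

Emit:
send_rows(moves=[[0.02, 0.03, 0, 0, 0, -0.0192, 0], [0.02, 0.03, 0, 0, 0, -0.0192, 0], [0.02, 0.03, 0, 0, 0, -0.0192, 0], [0.02, 0.03, 0, 0, 0, -0.0192, 0], [0.02, 0.03, 0, 0, 0, -0.0192, 0], [0.02, 0.03, 0, 0, 0, -0.0192, 0], [0.02, 0.03, 0, 0, 0, -0.0192, 0], [0.02, 0.03, 0, 0, 0, -0.0192, 0], [0.02, 0.03, 0, 0, 0, -0.0192, 0], [0.02, 0.03, 0, 0, 0, -0.0192, 0], [0.02, 0.03, 0, 0, 0, -0.0192, 0], [0.02, 0.03, 0, 0, 0, -0.0192, 0]])

```text
t: 1.1
tcp_pos: [0.4612, -0.223, 0.292]
orientation: [-0.0, 0.998, 0.065, -0.0]
ft_force: [0.1, -0.5, -0.1]
finger_gap: 0.0871
grasp_force: 0.0
```

Emit:
send_rows(moves=[[0, 0.03, 0, 0, 0, 0, 0], [0, 0.03, 0, 0, 0, 0, 0], [0, 0.03, 0, 0, 0, 0, 0], [0, 0.03, 0, 0, 0, 0, 0], [0, 0.03, 0, 0, 0, 0, 0], [0, 0.03, 0, 0, 0, 0, 0], [0, 0.03, 0, 0, 0, 0, 0], [0, 0.03, 0, 0, 0, 0, 0], [0, 0, 0, 0, 0, 0, 0], [0, 0, 0, 0, 0, 0, 0]])

```text
t: 1.93
tcp_pos: [0.4602, 0.0166, 0.2921]
orientation: [0.0, 0.998, 0.067, -0.0]
ft_force: [0.1, -1.0, -0.2]
finger_gap: 0.0871
grasp_force: 0.0
```

```bash
python3 - <<'E'
from h import *
C,im=snap("wrist","w1.png"); print(C[0].round(1).tolist(),C[1],C[2].round(4),C[3].round(2).tolist()); show(im)
s=manip.state(); print(s['joint_positions'].round(2),s['tcp_pos'])
E
```

```text
[[338.4, 0.0, 315.4], [0.0, 338.4, 244.4], [0.0, 0.0, 1.0]] [-0.01903573  0.          0.          0.          0.        ] [0.532  0.026  0.3851] [[0.13, -0.95, -0.27], [-0.99, -0.13, -0.04], [-0.0, 0.27, -0.96]]
red 228 [201.2  16.7] [[201.8, 16.3], [7.1, 46.0], 45.0]
red 1027 [326.4   9.3] [[326.0, 9.5], [54.0, 19.0], -0.0]
red 754 [624.7  12.5] [[619.0, 15.5], [31.0, 40.0], 90.0]
red 335 [249.5  62.1] [[250.4, 63.1], [74.1, 9.2], 88.4]
red 53 [259.9 112.9] [[260.2, 113.7], [14.9, 4.3], 68.2]
red 1399 [176.5 228.7] [[160.3, 224.7], [127.5, 203.1], 52.9]
red 448 [305.6 161.6] [[305.1, 160.0], [103.5, 13.3], 34.7]
red 351 [ 54.9 145.8] [[55.4, 145.4], [10.8, 35.0], 87.1]
red 340 [ 57.3 157.5] [[58.0, 158.0], [36.0, 10.0], 0.0]
red 5463 [520.6 210.4] [[520.0, 210.7], [83.5, 90.9], 20.8]
red 338 [ 59.7 169.3] [[60.5, 169.1], [10.4, 34.7], 85.9]
red 343 [ 62.5 180.8] [[63.0, 181.0], [10.0, 34.0], 90.0]
red 341 [ 64.9 192.3] [[65.1, 192.7], [10.7, 33.9], 87.3]
red 235 [305.1 231.3] [[305.8, 231.9], [8.0, 65.5], 77.3]
red 287 [263.6 279.8] [[266.5, 279.1], [71.4, 24.5], 79.5]
yellow 158 [406.5   9.8] [[407.6, 9.0], [21.8, 17.9], 4.8]
yellow 1088 [455.1  10. ] [[453.5, 10.5], [21.0, 59.0], 90.0]
blue 84 [514.4   5.1] [[513.8, 4.8], [8.4, 38.3], 77.8]
blue 1049 [581.3  12.2] [[581.5, 12.0], [55.0, 20.0], -0.0]
blue 102 [509.7  17.1] [[510.0, 16.0], [6.8, 40.1], 88.4]
[-0.21  0.31  1.83 -0.    1.    1.23] [0.46057602 0.01549597 0.29212306]
```

View pics/w1.png

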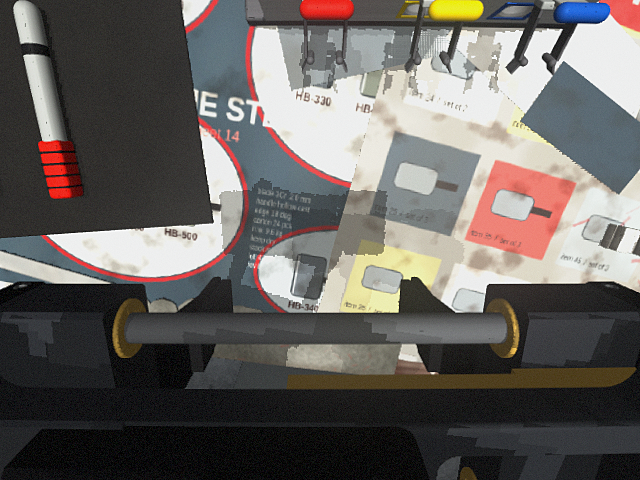

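The wrist view shows the red tube (nose about (25,8), grip about (60,169)) and the three clip bars along the top edge.

Emit:
send_rows(moves=[[0, 0.03, 0, 0, 0, 0, 0], [0, 0.03, 0, 0, 0, 0, 0], [0, 0.03, 0, 0, 0, 0, 0], [0, 0.03, 0, 0, 0, 0, 0], [0, 0.03, 0, 0, 0, 0, 0], [0, 0.03, 0, 0, 0, 0, 0], [0, 0.03, 0, 0, 0, 0, 0], [0, 0.03, 0, 0, 0, 0, 0], [0, 0.03, 0, 0, 0, 0, 0], [0, 0.03, 0, 0, 0, 0, 0], [0, 0, 0, 0, 0, 0, 0], [0, 0, 0, 0, 0, 0, 0]])

```text
t: 2.98
tcp_pos: [0.4615, 0.3152, 0.2918]
orientation: [0.0, 0.998, 0.066, 0.0]
ft_force: [-0.1, -0.5, 0.6]
finger_gap: 0.0872
grasp_force: 0.0
```

```bash
cat >> h.py <<'E'
def tubes(C,im,zc=.016):
    """axis from grip stripes + bright steel, cast on the axis plane; returns grip centre, yaw"""
    h=cv2.cvtColor(im,cv2.COLOR_RGB2HSV); H,S,V=[h[...,i].astype(int) for i in range(3)]
    res={}
    for n,cm in dict(red=(H<6)|(H>172),yellow=(H>22)&(H<35)).items():
        m=(cm&(S>120)&(V>60)).astype(np.uint8)
        m=cv2.morphologyEx(m,cv2.MORPH_CLOSE,np.ones((7,7)))
        cs=cv2.findContours(m,cv2.RETR_EXTERNAL,cv2.CHAIN_APPROX_NONE)[0]
        for c in cs:
            if cv2.contourArea(c)<500: continue
            P=onplane(C,c[:,0],.022)[:,:2].astype(np.float32)
            r=cv2.minAreaRect(P); L=sorted(r[1])
            if abs(L[1]-.06)<.012 and abs(L[0]-.025)<.008: res[n]=(np.array(r[0]),L,r[2])
    return res
E
python3 - <<'E'
from h import *
C,im=snap("wrist","w2.png"); print(tubes(C,im)); print(manip.state()['tcp_pos'])
E
```

```text
{'red': (array([0.47644663, 0.29455793]), [0.02438574656844139, 0.05985146388411522], 10.478493690490723), 'yellow': (array([0.4642702 , 0.39331362]), [0.027399195358157158, 0.05998846888542175], 14.071611404418945)}
[0.46123273 0.31429626 0.29181438]
```

View pics/w2.png

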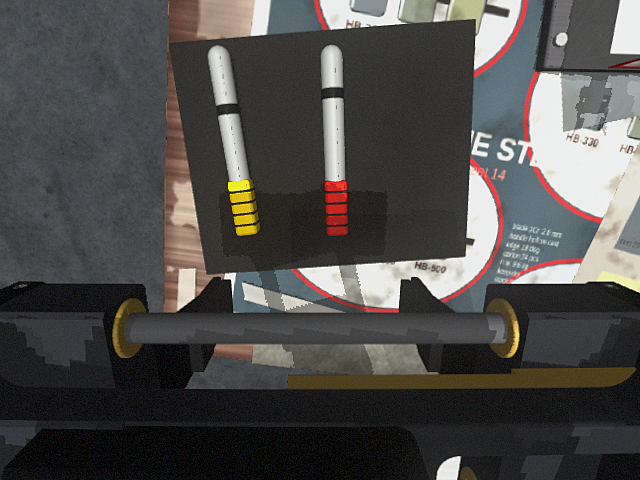

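Both tubes are clear: red with tip (332,46) and grip (337,208), yellow with tip (218,46) and grip (243,208).

```bash
cat >> h.py <<'E'
def axis(C,im,win,z=.016):
    x0,x1,y0,y1=win
    h=cv2.cvtColor(im,cv2.COLOR_RGB2HSV); m=(h[...,2]>90)[y0:y1,x0:x1]
    k,l,s,c=cv2.connectedComponentsWithStats(cv2.morphologyEx(m.astype(np.uint8),cv2.MORPH_CLOSE,np.ones((15,3))))
    q=l==1+s[1:,4].argmax()
    mid=[[x0+np.where(r)[0].mean(),y0+i] for i,r in enumerate(q) if r.sum()>6]
    P=onplane(C,mid,z)[:,:2]; v=cv2.fitLine(P[5:-5].astype(np.float32),cv2.DIST_HUBER,0,.01,.01).ravel()
    d=v[:2]*np.sign(v[0]); t=(P-v[2:])@d
    return v[2:]+d*t.max(),v[2:]+d*t.min(),np.degrees(np.arctan2(d[1],d[0]))
E
python3 - <<'E'
from h import *
im=cv2.imread("pics/w2.png")[:,:,::-1].copy(); C=cal("wrist")
for n,w in dict(yellow=(200,268,36,246),red=(312,356,36,246)).items(): print(n,*axis(C,im,w))
E
```

```text
yellow [0.62623862 0.43412279] [0.43412941 0.38644646] 13.937682
red [0.63388326 0.32136148] [0.44553898 0.28767312] 10.141018
```

Emit:
send_rows(moves=[[0.0012, -0.0044, -0.035, 0, 0, 0.009, 0], [0.0012, -0.0044, -0.035, 0, 0, 0.009, 0], [0.0012, -0.0044, -0.035, 0, 0, 0.009, 0], [0.0012, -0.0044, -0.035, 0, 0, 0.009, 0], [0.0012, -0.0044, -0.035, 0, 0, 0.009, 0], [0, 0, -0.014, 0, 0, 0, 0], [0, 0, -0.014, 0, 0, 0, 0], [0, 0, -0.0135, 0, 0, 0, 0], [0, 0, 0, 0, 0, 0, 0], [0, 0, 0, 0, 0, 0, 0]], newtons=25)

```text
t: 3.87
tcp_pos: [0.4674, 0.2912, 0.0755]
orientation: [0.0, 0.996, 0.086, -0.0]
ft_force: [0.9, -0.8, -0.1]
finger_gap: 0.0867
grasp_force: 0.0
```

Emit:
send_rows(moves=[[0, 0, 0, 0, 0, 0, 255], [0, 0, 0, 0, 0, 0, 255], [0, 0, 0, 0, 0, 0, 255], [0, 0, 0, 0, 0, 0, 255], [0, 0, 0, 0, 0, 0, 255], [0, 0, 0, 0, 0, 0, 255], [0, 0, 0, 0, 0, 0, 255], [0, 0, 0, 0, 0, 0, 255], [0, 0, 0, 0, 0, 0, 255], [0, 0, 0, 0, 0, 0, 255]])

```text
t: 4.7
tcp_pos: [0.4666, 0.2933, 0.0757]
orientation: [0.0, 0.996, 0.088, -0.0]
ft_force: [-0.7, -0.6, 0.4]
finger_gap: 0.0279
grasp_force: 0.0
```

Emit:
send_rows(moves=[[0, 0, 0, 0, 0, 0, 255], [0, 0, 0, 0, 0, 0, 255], [0, 0, 0.01, 0, 0, 0, 255], [0, 0, 0.02, 0, 0, 0, 255], [0, 0, 0.025, 0, 0, 0, 255], [0, 0, 0.025, 0, 0, 0, 255], [0, 0, 0, 0, 0, 0, 255], [0, 0, 0, 0, 0, 0, 255]])

```text
t: 5.37
tcp_pos: [0.4674, 0.2936, 0.1576]
orientation: [-0.001, 0.996, 0.088, 0.002]
ft_force: [1.0, -0.3, -0.4]
finger_gap: 0.0238
grasp_force: 25.0
```

Emit:
send_rows(moves=[[-0.004, -0.025, 0, 0, 0, -0.0045, 255], [-0.004, -0.025, 0, 0, 0, -0.0045, 255], [-0.004, -0.025, 0, 0, 0, -0.0045, 255], [-0.004, -0.025, 0, 0, 0, -0.0045, 255], [-0.004, -0.025, 0, 0, 0, -0.0045, 255], [-0.004, -0.025, 0, 0, 0, -0.0045, 255], [-0.004, -0.025, 0, 0, 0, -0.0045, 255], [-0.004, -0.025, 0, 0, 0, -0.0045, 255], [-0.004, -0.025, 0, 0, 0, -0.0045, 255], [-0.004, -0.025, 0, 0, 0, -0.0045, 255], [-0.004, -0.025, 0, 0, 0, 0, 255], [-0.003, -0.014, 0, 0, 0, 0, 255]])

```text
t: 6.37
tcp_pos: [0.4187, 0.0025, 0.1549]
orientation: [-0.0, 0.998, 0.064, -0.001]
ft_force: [0.3, 1.3, -1.3]
finger_gap: 0.0243
grasp_force: 25.0
```

Emit:
send_rows(moves=[[0, 0, -0.017, 0, 0, 0, 255], [0, 0, -0.017, 0, 0, 0, 255], [0, 0, -0.017, 0, 0, 0, 255], [0, 0, 0, 0, 0, 0, 255], [0, 0, 0, 0, 0, 0, 255], [0, 0, 0, 0, 0, 0, 255]])

```text
t: 6.87
tcp_pos: [0.4194, 0.0044, 0.1047]
orientation: [-0.0, 0.998, 0.065, -0.0]
ft_force: [0.9, -0.4, -1.0]
finger_gap: 0.0236
grasp_force: 25.0
```

```bash
python3 - <<'E'
from h import *
C,im=snap("wrist","w3.png"); s=manip.state(); print(s['tcp_pos'],s['orientation'],C[2]); show(im)
snap("top","t3.png");snap("scene","s3.png")
E
```

```text
[0.41969905 0.00439447 0.10510403] [3.23116252e-05 9.97865076e-01 6.53091069e-02 9.85217486e-05] [0.49126612 0.01359751 0.19770832]
red 3121 [128.  152.4] [[115.7, 153.5], [312.2, 107.6], 87.4]
red 1114 [242.5  64.7] [[242.4, 64.1], [132.2, 14.5], 44.6]
red 295 [357.8 137.6] [[356.9, 137.8], [33.3, 10.0], 15.3]
red 2584 [623.7 218.9] [[616.0, 206.0], [110.0, 46.0], 90.0]
red 1845 [300.8 239.9] [[286.6, 240.5], [28.4, 126.3], 86.9]
red 218 [208.3 269.3] [[208.7, 269.2], [8.2, 40.3], 43.6]
red 1140 [315.6 267.4] [[315.5, 267.5], [21.0, 53.0], 90.0]
red 1064 [315.4 292.9] [[315.5, 293.0], [20.0, 51.0], 90.0]
red 250 [315.5 310. ] [[315.5, 310.0], [4.0, 49.0], 90.0]
red 239 [314.7 346.2] [[315.5, 346.5], [5.0, 45.0], 90.0]
```

View pics/w3.png

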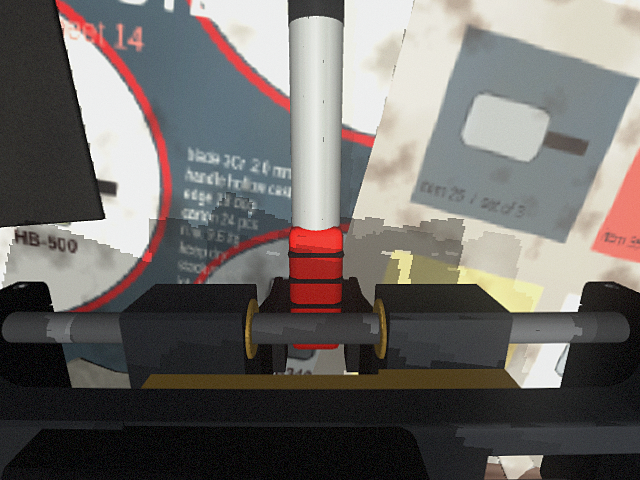

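The grasp is centred. The tube runs up column 316, with its grip front edge near row 230 and the band at the top. I'll tilt the tool to look at the block's face, shifted so the tube doesn't hide the bores.

Emit:
send_rows(moves=[[0.01, -0.007, 0.02, 0, 0, 0, 255], [0.01, -0.007, 0.02, 0, 0, 0, 255], [0.01, -0.007, 0.02, 0, 0, 0, 255], [0.01, -0.007, 0.02, 0, 0, 0, 255], [0.01, -0.007, 0.02, 0, 0, 0, 255], [0.01, -0.007, 0.02, 0, 0, 0, 255]])

```text
t: 7.52
tcp_pos: [0.4798, -0.0378, 0.2267]
orientation: [0.0, 0.998, 0.065, 0.001]
ft_force: [0.2, 0.2, -1.0]
finger_gap: 0.0239
grasp_force: 25.0
```

Emit:
send_rows(moves=[[0, 0, 0, 0.013, -0.099, 0, 255], [0, 0, 0, 0.013, -0.099, 0, 255], [0, 0, 0, 0.013, -0.099, 0, 255], [0, 0, 0, 0.013, -0.099, 0, 255], [0, 0, 0, 0.013, -0.099, 0, 255], [0, 0, 0, 0.013, -0.099, 0, 255], [0, 0, 0, 0, 0, 0, 255], [0, 0, 0, 0, 0, 0, 255], [0, 0, 0, 0, 0, 0, 255], [0, 0, 0, 0, 0, 0, 255]])

```text
t: 8.35
tcp_pos: [0.4819, -0.0324, 0.2249]
orientation: [-0.026, 0.97, 0.069, 0.23]
ft_force: [-0.7, 0.4, -0.4]
finger_gap: 0.0238
grasp_force: 25.0
```

```bash
python3 - <<'E'
from h import *
C,im=snap("wrist","w4.png"); np.savez("w4.npz",*C); s=manip.state(); print(s['tcp_pos'],s['orientation'],s['joint_positions'].round(2),C[2]); show(im)
E
```

```text
[ 0.48183392 -0.03235697  0.22483064] [-0.02599943  0.97035492  0.06860264  0.23028036] [-0.43  0.39  2.12  0.84  0.36  0.24] [ 0.50483048 -0.03144025  0.34100948]
red 134 [130.1  44.1] [[128.9, 44.0], [35.4, 5.1], 8.1]
red 381 [36.  87.9] [[39.7, 86.2], [22.4, 96.4], 29.1]
red 586 [184.1 112.1] [[179.7, 112.6], [43.0, 117.5], 5.6]
red 5548 [585.3 131.9] [[582.7, 132.6], [132.2, 66.7], 14.0]
red 830 [256. 125.] [[256.4, 124.9], [17.7, 51.1], 88.0]
red 69 [581.9 129.5] [[582.0, 129.5], [7.0, 10.0], 90.0]
red 189 [264.7 142.8] [[266.5, 144.0], [18.0, 27.0], 90.0]
red 60 [289.3 142.7] [[288.0, 144.0], [18.0, 6.0], 90.0]
red 280 [208.8 195. ] [[209.7, 194.7], [9.7, 62.4], 4.6]
red 1190 [315.6 236.9] [[315.5, 236.0], [24.0, 51.0], 90.0]
red 50 [213.9 238.1] [[213.8, 238.9], [14.3, 4.3], 78.7]
red 253 [166.3 261.9] [[166.1, 261.9], [52.8, 7.3], 52.4]
red 189 [232.8 268.6] [[232.5, 268.3], [43.7, 5.8], 49.2]
red 1125 [315.5 264.3] [[315.5, 264.5], [21.0, 51.0], 90.0]
red 1119 [315.6 290.3] [[315.5, 290.5], [21.0, 51.0], 90.0]
red 57 [261.4 294.5] [[260.9, 294.4], [12.5, 4.7], 33.7]
red 471 [518.9 305.3] [[521.4, 307.6], [74.5, 12.8], 14.6]
red 399 [315.  308.6] [[315.5, 308.5], [7.0, 51.0], 90.0]
red 1864 [537.6 367.6] [[533.5, 365.5], [45.0, 59.0], 90.0]
red 271 [315.4 346.4] [[315.5, 346.5], [47.0, 5.0], 0.0]
yellow 1068 [379. 129.] [[380.5, 135.5], [37.0, 51.0], 90.0]
yellow 88 [348.1 144.8] [[348.4, 144.5], [6.3, 19.4], 3.4]
blue 835 [506.7 125.9] [[506.0, 126.5], [17.0, 54.0], 90.0]
```

View pics/w4.png

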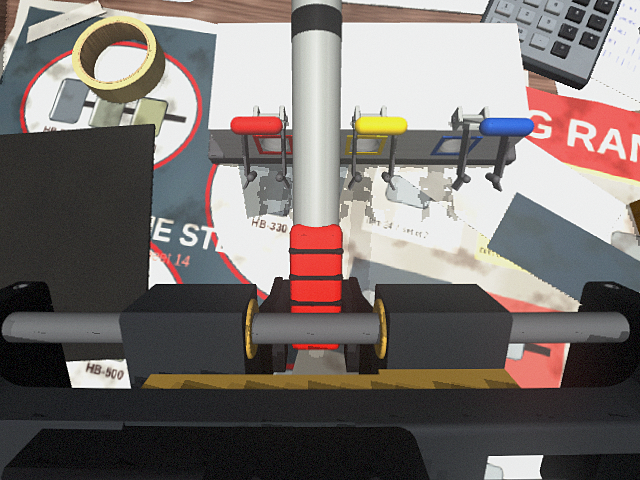

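The tilted view shows the bars at red (256,125), yellow (382,126) and blue (506,126), the block's front top edge near row 134, and the tube along column 316. I'll measure the bores relative to the held tube from this picture.

```bash
python3 - <<'E'
from h import *
im=cv2.imread("pics/w4.png")[:,:,::-1].copy(); z=np.load("w4.npz"); C=[z[f"arr_{i}"] for i in range(4)]
g=cv2.cvtColor(im,cv2.COLOR_RGB2GRAY).astype(float)
# front top edge
pts=[]
for x in list(range(212,228))+list(range(298,290))+list(range(412,450))+list(range(348,356)):
    col=cv2.GaussianBlur(g,(3,3),0)[112:152,x]; d=np.diff(col); i=d.argmin(); pts.append([x,112+i+.5])
pts=np.array(pts); print(pts[::5].tolist())
P=onplane(C,pts,.073)[:,:2]; v=cv2.fitLine(P.astype(np.float32),cv2.DIST_HUBER,0,.001,.001).ravel(); a=np.degrees(np.arctan2(v[1],v[0])); print("edge dir",a,v[2:])
n=np.array([-v[1],v[0]]); n*=np.sign(n[0]); lat=np.array([-n[1],n[0]])
print("n",n,"yaw",np.degrees(np.arctan2(n[1],n[0])))
h=cv2.cvtColor(im,cv2.COLOR_RGB2HSV); H,S,V=[h[...,i].astype(int) for i in range(3)]
for nm,m in dict(red=(H<6)|(H>172),yellow=(H>22)&(H<35),blue=(H>100)&(H<130)).items():
    m=(m&(S>150)&(V>100)); m[:114]=0; m[136:]=0; m[:,:225]=0;m[:,540:]=0; m[:,290:340]=0
    m=cv2.morphologyEx(m.astype(np.uint8),cv2.MORPH_OPEN,np.ones((9,9)))
    q=np.argwhere(m)[:,::-1]; x0,y0=q.min(0);x1,y1=q.max(0); c=[(x0+x1)/2,(y0+y1)/2]
    B=onplane(C,c,.130)[0,:2]; print(nm,x0,x1,y0,y1,B.round(4),"front of face",((v[2:]-B)@n).round(4),"lat",(B@lat).round(4))
# tube midline in wrist picture
for r in (60,100,140,180,210):
    row=g[r,270:360]; d=np.diff(cv2.GaussianBlur(row.reshape(1,-1),(3,1),0).ravel()); print(r,[270+d[:45].argmax()+.5,270+45+d[45:].argmin()+.5], end=' ')
Cx=C[3][:,0]; f=np.cross([0,0,1],-Cx); print("\ncam x",Cx,"yaw cam",np.degrees(np.arctan2(Cx[0],-Cx[1])),"cam lat",C[2][:2]@lat)
# block left/right top corner columns
r=124; print("left",212+0, [int(i) for i in np.argsort(-abs(np.diff(g[r,195:225])))[:2]+195],[int(i) for i in np.argsort(-abs(np.diff(g[r,520:560])))[:3]+520])
print(onplane(C,[[209.5,124],[528.5,124]],.073)[:,:2]@lat)
E
```

```text
[[212.0, 129.5], [217.0, 128.5], [222.0, 128.5], [227.0, 128.5], [416.0, 129.5], [421.0, 129.5], [426.0, 129.5], [431.0, 129.5], [436.0, 129.5], [441.0, 129.5], [446.0, 129.5], [349.0, 128.5], [354.0, 128.5]]
edge dir -82.57686 [ 0.6689146  -0.08485274]
n [0.99161905 0.12919602] yaw 7.4231353
red 232 280 117 132 [0.6235 0.0313] front of face 0.0301 lat -0.0495
yellow 356 405 117 133 [ 0.6345 -0.0534] front of face 0.0301 lat -0.135
blue 484 531 118 132 [ 0.6466 -0.1392] front of face 0.0292 lat -0.2215
60 [np.float64(293.5), np.float64(338.5)] 100 [np.float64(293.5), np.float64(337.5)] 140 [np.float64(292.5), np.float64(338.5)] 180 [np.float64(287.5), np.float64(350.5)] 210 [np.float64(289.5), np.float64(340.5)] 
cam x [ 0.14456337 -0.98931476 -0.01891385] yaw cam 8.313493200251658 cam lat -0.0963988361480954
left 212 [207, 208] [538, 537, 540]
[ 0.00432191 -0.27371818]
```

```bash
cat >> h.py <<'E'
YAW=np.radians(7.42); N=np.array([np.cos(YAW),np.sin(YAW)]); LAT=np.array([-N[1],N[0]]); FACE=.6530
def rotto(yaw=YAW):
    q=manip.state()["orientation"]; c=R.from_quat([q[1],q[2],q[3],q[0]])
    t=R.from_matrix(np.array([[np.cos(yaw),np.sin(yaw),0],[np.sin(yaw),-np.cos(yaw),0],[0,0,-1]]))
    return (t*c.inv()).as_rotvec()
def rel():
    p=manip.state()["tcp_pos"]; return p.round(4),(p[:2]@N-FACE).round(4),(p[:2]@LAT).round(4)
E
python3 - <<'E'
from h import *
print(rotto(),rel(), N*(FACE-.240)+LAT*-.05)
E
```

```text
[-0.08244107  0.46041906 -0.01144536] (array([ 0.4818, -0.0324,  0.2248]), np.float64(-0.1794), np.float64(-0.0943)) [0.41599868 0.00375423]
```

Emit:
send_rows(moves=[[-0.011, 0.003, 0, -0.0137, 0.0767, -0.0019, 255], [-0.011, 0.003, 0, -0.0137, 0.0767, -0.0019, 255], [-0.011, 0.003, 0, -0.0137, 0.0767, -0.0019, 255], [-0.011, 0.003, 0, -0.0137, 0.0767, -0.0019, 255], [-0.011, 0.003, 0, -0.0137, 0.0767, -0.0019, 255], [-0.011, 0.003, 0, -0.0137, 0.0767, -0.0019, 255], [0, 0.006, -0.02, 0, 0, 0, 255], [0, 0.006, -0.02, 0, 0, 0, 255], [0, 0.006, -0.02, 0, 0, 0, 255], [0, 0, -0.02, 0, 0, 0, 255], [0, 0, -0.02, 0, 0, 0, 255], [0, 0, -0.02, 0, 0, 0, 255]])

```text
t: 9.4
tcp_pos: [0.4221, 0.0036, 0.1035]
orientation: [-0.005, 0.998, 0.066, 0.021]
ft_force: [-0.1, -0.8, -0.7]
finger_gap: 0.0237
grasp_force: 25.0
```

Emit:
send_rows(moves=[[0, 0, 0, 0, 0, 0, 255], [0, 0, 0, 0, 0, 0, 255], [0, 0, 0, 0, 0, 0, 255]])

```text
t: 9.65
tcp_pos: [0.4218, 0.0035, 0.1049]
orientation: [-0.005, 0.998, 0.065, 0.021]
ft_force: [-0.1, 0.3, -0.5]
finger_gap: 0.0237
grasp_force: 25.0
```

```bash
python3 - <<'E'
from h import *
print(rotto(),rel(), N*(FACE-.240)+LAT*-.05)
C,im=snap("top","t5.png"); snap("scene","s5.png"); C,im=snap("wrist")
print(rel())
g=cv2.cvtColor(im,cv2.COLOR_RGB2GRAY).astype(float)
h=cv2.cvtColor(im,cv2.COLOR_RGB2HSV); m=((h[...,0]<6)|(h[...,0]>172))&(h[...,1]>120)&(h[...,2]>60)
for x in(300,310,320,330): r=np.where(m[150:280,x])[0]; print(x,150+r.min(), onplane(C,[[x,150+r.min()]],.057)[0].round(4), end=' ')
m=g<60
for x in(300,310,320,330): r=np.where(m[0:80,x])[0]; print('band',x,r.min() if len(r) else 0,r.max() if len(r) else 0)
E
```

```text
[-0.01345511  0.0409639  -0.00120423] (array([0.4218, 0.0035, 0.1049]), np.float64(-0.2343), np.float64(-0.051)) [0.41599868 0.00375423]
(array([0.4219, 0.0034, 0.1054]), np.float64(-0.2341), np.float64(-0.0511))
300 224 [0.4647 0.0159 0.057 ] 310 227 [0.4639 0.0115 0.057 ] 320 227 [0.4645 0.0072 0.057 ] 330 225 [0.4659 0.003  0.057 ] band 300 8 31
band 310 5 29
band 320 5 29
band 330 7 30
```

Emit:
send_rows(moves=[[0, 0, 0, -0.0067, 0.0205, -0.0006, 255], [0, 0, 0, -0.0067, 0.0205, -0.0006, 255], [0, 0.001, 0, 0, 0, 0, 255], [0, 0, 0, 0, 0, 0, 255], [0, 0, 0, 0, 0, 0, 255], [0, 0, 0, 0, 0, 0, 255]])

```text
t: 10.3
tcp_pos: [0.4212, 0.0045, 0.1047]
orientation: [-0.0, 0.998, 0.065, 0.0]
ft_force: [0.1, -0.4, 0.6]
finger_gap: 0.0244
grasp_force: 2.5
```

```bash
cat >> h.py <<'E'
def band(f=None,z=.056):
    C,im=snap("wrist",f); g=cv2.cvtColor(im,cv2.COLOR_RGB2GRAY)
    r=rel(); out=[]
    for x in range(306,327,4):
        q=np.where(g[0:140,x]<60)[0]
        if len(q): out.append((q.min(),q.max(),onplane(C,[[x,q.min()],[x,q.max()]],z)[:,:2]@N-FACE))
    return r,out
E
python3 - <<'E'
from h import *
print(rotto()); print(*band(),sep="\n")
E
```

```text
[-4.52551909e-04  1.58616620e-05  3.65280377e-04]
(array([0.4212, 0.0045, 0.1046]), np.float64(-0.2347), np.float64(-0.0499))
[(np.int64(19), np.int64(40), array([-0.11518317, -0.12217901])), (np.int64(18), np.int64(40), array([-0.1148568 , -0.12218134])), (np.int64(18), np.int64(39), array([-0.11485881, -0.12184613])), (np.int64(18), np.int64(39), array([-0.11486042, -0.12184771])), (np.int64(19), np.int64(40), array([-0.1151904 , -0.12218607])), (np.int64(19), np.int64(40), array([-0.1151912 , -0.12218691]))]
```

Emit:
send_rows(moves=[[0, 0, 0, 0, 0, 0, 255], [0, 0, 0, 0, 0, 0, 255], [0, 0, 0, 0, 0, 0, 255], [0, 0, 0, 0, 0, 0, 255]])

```text
t: 10.68
tcp_pos: [0.4213, 0.0045, 0.1043]
orientation: [-0.0, 0.998, 0.065, -0.0]
ft_force: [0.4, 0.4, 0.1]
finger_gap: 0.0237
grasp_force: 25.0
```

```bash
python3 - <<'E'
from h import *
a=band("w6.png"); print(a[0],a[1][2])
C,im2=snap("scene","s6.png"); w=cv2.imread("pics/w6.png"); s=cv2.imread("pics/s6.png"); s0=cv2.imread("pics/s5.png")
o=np.hstack([cv2.resize(x[230:310,240:420],(400,178)) for x in (s0,s)])
cv2.imwrite("pics/c6.png",np.vstack([o,cv2.resize(w[:300],(800,375))])); 
g=cv2.cvtColor(w,cv2.COLOR_BGR2GRAY); print(g[:60:2,316])
E
```

```text
(array([0.4213, 0.0045, 0.1043]), np.float64(-0.2347), np.float64(-0.0499)) (np.int64(18), np.int64(39), array([-0.11506447, -0.12202825]))
[219 218 221 219 219 218 219 221 237  57  67  66  68  65  63  61  63  68
  67  61 150 224 220 218 221 222 217 221 221 218]
```

View pics/c6.png

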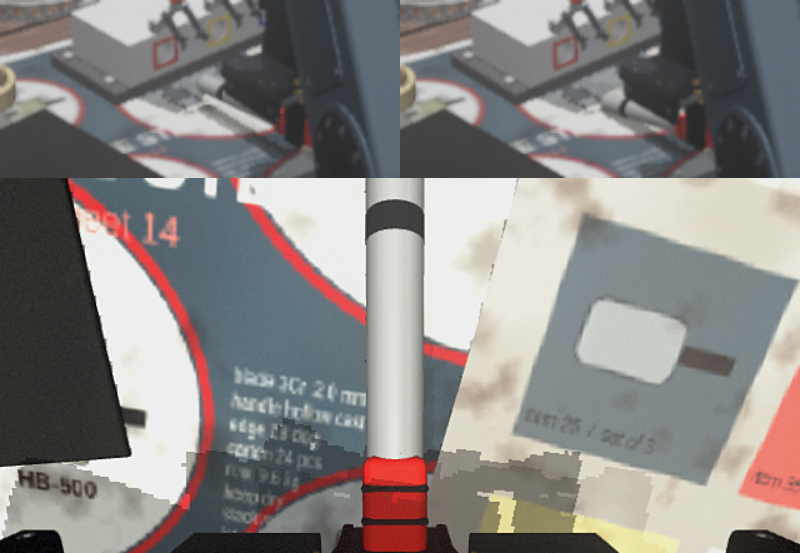

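The grip slackened and the nose drooped; the scene crop shows the tube tilted down. I'll lower it with a light grip so the table levels it, then release and regrasp.

Emit:
send_rows(moves=[[0, 0, -0.004, 0, 0, 0, 255], [0, 0, -0.004, 0, 0, 0, 255], [0, 0, -0.004, 0, 0, 0, 255], [0, 0, -0.004, 0, 0, 0, 255], [0, 0, -0.004, 0, 0, 0, 255], [0, 0, -0.004, 0, 0, 0, 255], [0, 0, -0.004, 0, 0, 0, 255], [0, 0, -0.003, 0, 0, 0, 255], [0, 0, 0, 0, 0, 0, 255], [0, 0, 0, 0, 0, 0, 255]], newtons=4)

```text
t: 11.62
tcp_pos: [0.4212, 0.0046, 0.0731]
orientation: [-0.0, 0.998, 0.065, -0.001]
ft_force: [-1.1, -0.2, -1.3]
finger_gap: 0.0241
grasp_force: 4.0
```

Emit:
send_rows(moves=[[0, 0, 0, 0, 0, 0, 170], [0, 0, 0, 0, 0, 0, 150], [0, 0, 0, 0, 0, 0, 150], [0, 0, 0, 0, 0, 0, 150], [0, 0, 0, 0, 0, 0, 150], [0, 0, 0, 0, 0, 0, 150]])

```text
t: 12.12
tcp_pos: [0.4213, 0.0045, 0.0734]
orientation: [-0.0, 0.998, 0.065, -0.0]
ft_force: [-0.4, -0.7, 0.2]
finger_gap: 0.0354
grasp_force: 0.0
```

```bash
python3 - <<'E'
from h import *
print(rotto()); a=band("w7.png",.023); print(a[0],a[1])
snap("scene","s7.png")
E
```

```text
[-0.00043104 -0.00064808  0.00025083]
(array([0.4213, 0.0045, 0.0734]), np.float64(-0.2346), np.float64(-0.0499)) [(np.int64(0), np.int64(19), array([-0.1083324 , -0.11458655])), (np.int64(1), np.int64(18), array([-0.10866051, -0.1142562 ])), (np.int64(7), np.int64(7), array([-0.11062625, -0.11062625])), (np.int64(3), np.int64(19), array([-0.1093176 , -0.11459325])), (np.int64(2), np.int64(19), array([-0.10899174, -0.11459391]))]
```

Emit:
send_rows(moves=[[0, 0, -0.0015, 0, 0, 0, 150], [0, 0, 0, 0, 0, 0, 255], [0, 0, 0, 0, 0, 0, 255], [0, 0, 0, 0, 0, 0, 255], [0, 0, 0, 0, 0, 0, 255], [0, 0, 0, 0, 0, 0, 255], [0, 0, 0.011, 0, 0, 0, 255], [0, 0, 0.011, 0, 0, 0, 255], [0, 0, 0.011, 0, 0, 0, 255], [0, 0, 0, 0, 0, 0, 255], [0, 0, 0, 0, 0, 0, 255], [0, 0, 0, 0, 0, 0, 255]], newtons=40)

```text
t: 13.22
tcp_pos: [0.4211, 0.0046, 0.1045]
orientation: [-0.0, 0.998, 0.065, -0.001]
ft_force: [0.1, -0.2, -0.7]
finger_gap: 0.0238
grasp_force: 40.0
```

```bash
python3 - <<'E'
from h import *
print(rotto()); a=band("w8.png"); print(a[0],a[1])
C,s=snap("scene","s8.png"); K,d,p,M=C
w=cv2.imread("pics/w8.png"); s=cv2.imread("pics/s8.png")
cv2.imwrite("pics/c8.png",np.hstack([cv2.resize(s[230:310,240:360],(480,320)),cv2.resize(w[:300],(320,150)) if 0 else cv2.resize(w[:320:2,160:480:2],(320,320))]))
E
```

```text
[-0.00056818 -0.0012003   0.00020305]
(array([0.421 , 0.0046, 0.1044]), np.float64(-0.2349), np.float64(-0.0498)) [(np.int64(3), np.int64(17), array([-0.11025995, -0.11480703])), (np.int64(1), np.int64(17), array([-0.10961886, -0.11480942])), (np.int64(2), np.int64(16), array([-0.10994249, -0.11448415])), (np.int64(2), np.int64(11), array([-0.1099441 , -0.11285519])), (np.int64(0), np.int64(17), array([-0.10930249, -0.11481416])), (np.int64(1), np.int64(17), array([-0.10962446, -0.11481493]))]
```

View pics/c8.png

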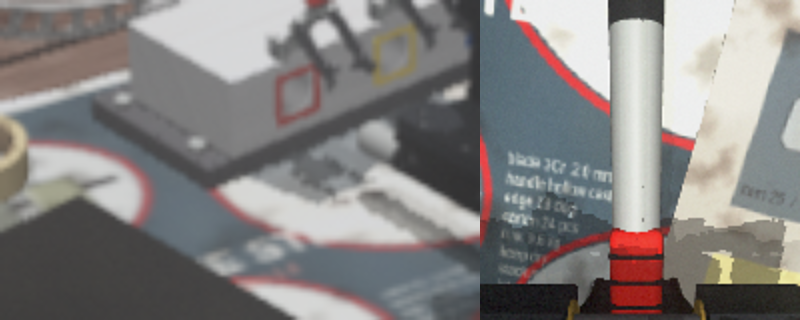

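Emit:
send_rows(moves=[[0.0099, 0.0013, 0, 0, 0, 0, 255], [0.0099, 0.0013, 0, 0, 0, 0, 255], [0.0099, 0.0013, 0, 0, 0, 0, 255], [0.0099, 0.0013, 0, 0, 0, 0, 255], [0.0099, 0.0013, 0, 0, 0, 0, 255], [0, 0, 0, 0, 0, 0, 255], [0, 0, 0, 0, 0, 0, 255]])

```text
t: 13.9
tcp_pos: [0.4715, 0.0112, 0.1048]
orientation: [-0.0, 0.998, 0.065, -0.0]
ft_force: [1.1, -1.0, -0.4]
finger_gap: 0.0239
grasp_force: 40.0
```

```bash
python3 - <<'E'
from h import *
print(rotto(),rel()); C,w=snap("wrist","w9.png"); show(w); S,s=snap("scene","s9.png")
a=.653; T=[N*(FACE+x)+LAT*-.05 for x in (-.05,-.02,-.0,)]
print(proj(S,[[*t,.045] for t in T]).round(1))
s=s[:,:,::-1]; cv2.imwrite("pics/c9.png",np.hstack([cv2.resize(s[225:285,300:380],(400,300),interpolation=cv2.INTER_CUBIC),w[0:300,140:540,::-1]]))
E
```

```text
[-0.00033886 -0.00028127 -0.00045572] (array([0.4715, 0.0112, 0.1048]), np.float64(-0.184), np.float64(-0.0498))
red 628 [170.9  35.8] [[171.0, 36.9], [76.8, 11.3], 76.5]
red 197 [193.   97.3] [[193.3, 98.4], [30.6, 8.4], 66.8]
red 1609 [137.3 185.5] [[135.1, 187.8], [208.5, 31.6], 59.4]
red 904 [247.6 166.7] [[247.4, 166.1], [119.6, 13.1], 43.0]
red 1610 [623.4 251.2] [[618.0, 244.0], [96.0, 42.0], 90.0]
red 1529 [321.2 240.1] [[328.9, 239.4], [30.3, 81.7], 84.1]
red 1143 [315.3 269.2] [[315.5, 269.5], [21.0, 53.0], 90.0]
red 1061 [315.5 294.7] [[315.5, 295.0], [20.0, 51.0], 90.0]
red 198 [315.3 310.5] [[315.0, 310.5], [3.0, 50.0], 90.0]
red 264 [315.5 346.4] [[315.0, 346.5], [5.0, 46.0], 90.0]
red 388 [101.5 377. ] [[99.9, 377.4], [9.3, 60.0], 67.5]
[[326.3 260. ]
 [318.7 255.8]
 [313.8 253. ]]
```

View pics/c9.png

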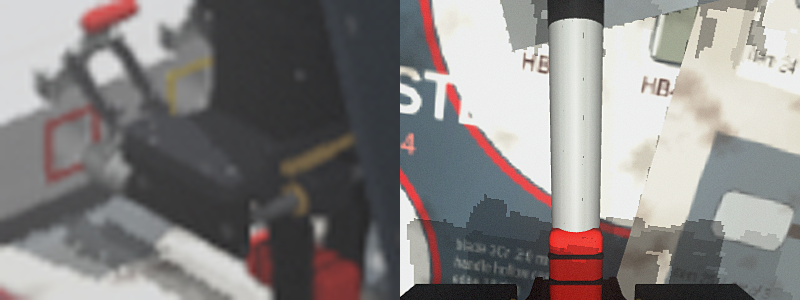

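The nose (scene about (320,257)) sits on the line into the red frame (about (314,253)), so I'll insert slowly.

Emit:
send_rows(moves=[[0.00496, 0.00065, 0, 0, 0, 0, 255], [0.00496, 0.00065, 0, 0, 0, 0, 255], [0.00496, 0.00065, 0, 0, 0, 0, 255], [0.00496, 0.00065, 0, 0, 0, 0, 255]])

```text
t: 14.33
tcp_pos: [0.4913, 0.0136, 0.1049]
orientation: [-0.0, 0.998, 0.065, -0.0]
ft_force: [-0.5, -0.5, -0.0]
finger_gap: 0.0241
grasp_force: 40.0
```

Emit:
send_rows(moves=[[0.004, 0.0005, 0, 0, 0, 0, 255], [0.004, 0.0005, 0, 0, 0, 0, 255], [0.004, 0.0005, 0, 0, 0, 0, 255]])

```text
t: 14.58
tcp_pos: [0.503, 0.0152, 0.1048]
orientation: [-0.0, 0.998, 0.065, -0.0]
ft_force: [0.2, 1.3, 0.0]
finger_gap: 0.0235
grasp_force: 40.0
```

```bash
python3 - <<'E'
from h import *
print(rotto()); a=band(); print(a[0],a[1][2:4],manip.state()["ft_force"],manip.state()["torque"])
E
```

```text
[-0.00051965 -0.00102833  0.00011892]
(array([0.5041, 0.0152, 0.1049]), np.float64(-0.1512), np.float64(-0.0501)) [(np.int64(0), np.int64(17), array([-0.02666418, -0.03218752])), (np.int64(0), np.int64(17), array([-0.02666554, -0.03218885]))] [ 0.0723501   0.23865366 -1.3785715 ] [-0.00802652 -0.01769873  0.03436976]
```

Emit:
send_rows(moves=[[0.0045, 0.0006, 0, 0, 0, 0, 255], [0.0045, 0.0006, 0, 0, 0, 0, 255], [0.0045, 0.0006, 0, 0, 0, 0, 255], [0.0045, 0.0006, 0, 0, 0, 0, 255], [0.0045, 0.0006, 0, 0, 0, 0, 255], [0.0042, 0.0006, 0, 0, 0, 0, 255], [0, 0, 0, 0, 0, 0, 255], [0, 0, 0, 0, 0, 0, 255]])

```text
t: 15.3
tcp_pos: [0.5297, 0.0187, 0.1048]
orientation: [-0.0, 0.998, 0.065, -0.0]
ft_force: [0.1, -0.1, 0.2]
finger_gap: 0.0238
grasp_force: 40.0
```

```bash
python3 - <<'E'
from h import *
a=band("w10.png"); print(a[0],a[1],manip.state()["ft_force"])
w=cv2.imread("pics/w10.png"); cv2.imwrite("pics/c10.png",cv2.resize(w[0:120,200:440],(800,400)))
E
```

```text
(array([0.5294, 0.0188, 0.1048]), np.float64(-0.1256), np.float64(-0.0497)) [(np.int64(61), np.int64(64), array([-0.01999773, -0.02103898])), (np.int64(61), np.int64(64), array([-0.01999964, -0.02104087])), (np.int64(61), np.int64(64), array([-0.02000121, -0.02104243])), (np.int64(59), np.int64(64), array([-0.01931047, -0.02104364])), (np.int64(60), np.int64(64), array([-0.01965711, -0.02104452])), (np.int64(60), np.int64(64), array([-0.01965764, -0.02104506]))] [-0.27174042  0.42053096 -0.01128646]
```

View pics/c10.png

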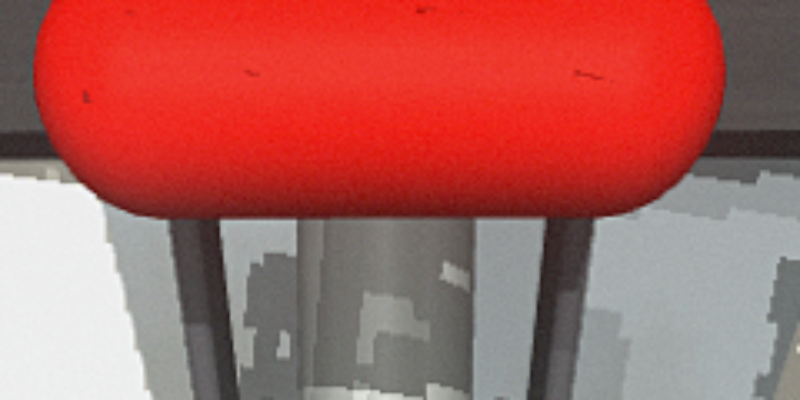

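The red bar is centred over the tube but hides the band. I'll release, back off and tilt to check the depth.

Emit:
send_rows(moves=[[0, 0, 0, 0, 0, 0, 170], [0, 0, 0, 0, 0, 0, 80], [0, 0, 0, 0, 0, 0, 80], [0, 0, 0, 0, 0, 0, 80], [0, 0, 0, 0, 0, 0, 80], [-0.005, 0, 0.02, 0, 0, 0, 80], [-0.02, -0.003, 0.02, 0, 0, 0, 80], [-0.025, -0.003, 0.01, 0, 0, 0, 80], [-0.025, -0.003, 0, 0, 0, 0, 80]])

```text
t: 16.1
tcp_pos: [0.455, 0.0094, 0.1567]
orientation: [0.0, 0.998, 0.065, 0.002]
ft_force: [0.3, -0.9, -0.7]
finger_gap: 0.0588
grasp_force: 0.0
```

Emit:
send_rows(moves=[[0, 0, 0, 0.01, -0.079, 0, 80], [0, 0, 0, 0.01, -0.079, 0, 80], [0, 0, 0, 0.01, -0.079, 0, 80], [0, 0, 0, 0.01, -0.079, 0, 80], [0, 0, 0, 0.01, -0.079, 0, 80], [0, 0, 0, 0, 0, 0, 80], [0, 0, 0, 0, 0, 0, 80]])

```text
t: 16.68
tcp_pos: [0.4555, 0.014, 0.1548]
orientation: [-0.019, 0.986, 0.066, 0.154]
ft_force: [0.2, -0.1, -0.4]
finger_gap: 0.0595
grasp_force: 0.0
```

```bash
python3 - <<'E'
from h import *
C,w=snap("wrist","w11.png"); np.savez("w11.npz",*C); print(rotto(),rel(),manip.state()["joint_positions"].round(2))
print(proj(C,[[*(N*(FACE+x)+LAT*-.05),.056] for x in (-.01,-.005,0)]))
cv2.imwrite("pics/c11.png",cv2.resize(w[0:200,200:460,::-1],(780,600)))
E
```

```text
[-0.05724096  0.30606139 -0.00504167] (array([0.4559, 0.014 , 0.1549]), np.float64(-0.1991), np.float64(-0.045)) [-0.29  0.53  2.15  0.67  0.23  0.5 ]
[[327.56264865  25.65162791]
 [327.59267344  18.20570364]
 [327.62236259  10.78670629]]
```

View pics/c11.png

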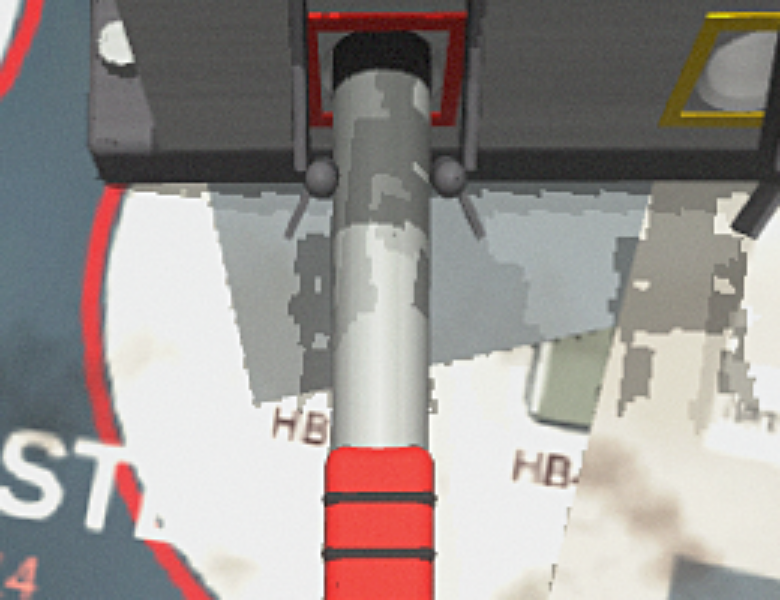

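```bash
python3 - <<'E'
from h import *
z=np.load("w11.npz"); C=[z[f"arr_{i}"] for i in range(4)]
w=cv2.imread("pics/w11.png"); g=cv2.cvtColor(w,cv2.COLOR_BGR2GRAY)
h=cv2.cvtColor(w,cv2.COLOR_BGR2HSV); m=((h[...,0]<8)|(h[...,0]>170))&(h[...,1]>100)&(h[...,2]>60)
for x in (305,352): r=np.where(m[:60,x])[0]; print(x,r.min(),r.max())
f=lambda px,z:(onplane(C,px,z)[:,:2]@N-FACE).round(4)
for x in (305,352):
    r=np.where(m[:60,x])[0]; print("bottom edge", f([[x,r.max()+.5]],.045-.017))
print("frame rows @316",[int(i) for i in np.where(m[:12,316])[0]], [int(i) for i in np.where(m[:12,345])[0]])
for x in(320,327,334): print(x,g[4:34,x])
print("bandrear",f([[327,24]],.056)," gripfront",[ (int(np.where(m[130:170,x])[0].min()+130)) for x in(320,327,334)])
print(f([[327,149]],.057),"left end plate/face bottom")
# lat check
print("tube lat",[(onplane(C,[[x,60]],.045)[:,:2]@LAT).round(4) for x in(311,343)])
# solve face & half-size from frame top/bottom rows at outer edges: unknown face offset s, half h
from scipy.optimize import least_squares
rt,rb=4.5,42.0
def e(v): 
    P=proj(C,[[*(N*(FACE+v[0])+LAT*-.05),.045+v[1]],[*(N*(FACE+v[0])+LAT*-.05),.045-v[1]]]); return [P[0,1]-rt,P[1,1]-rb]
print(least_squares(e,[0,.017]).x)
E
```

```text
305 4 41
352 4 35
bottom edge [-0.002]
bottom edge [0.0023]
frame rows @316 [4, 5, 6, 7, 8, 9, 10] [4, 5, 6, 7, 8, 9]
320 [ 72  62  43  50  41  45  40  25  32  23  15  27  25  23  34  30  33  25
  20  44 108 145 138 134 137 137 139 134 137 132]
327 [ 78  56  34  39  33  46  37  28  34  26  30  32  26  26  23  30  28  24
  34  89 125 115 117 118 119 117 128 147 144 129]
334 [ 80  49  38  41  36  45  18  27  28  27  29  29  33  29  26  21  30  34
  27  44 100 119 112 114 110 111 112 113 114 113]
bandrear [-0.0089]  gripfront [149, 149, 149]
[-0.0909] left end plate/face bottom
tube lat [array([-0.0391]), array([-0.0606])]
[-0.00154614  0.01845551]
```

The band's rear edge (row 23) is about 8 mm out of the face, so the tube is about 2.5 mm short. I'll go back, regrasp and push it 2.5 mm.

Emit:
send_rows(moves=[[0, 0, 0, -0.0143, 0.0765, -0.0013, 80], [0, 0, 0, -0.0143, 0.0765, -0.0013, 80], [0, 0, 0, -0.0143, 0.0765, -0.0013, 80], [0, 0, 0, -0.0143, 0.0765, -0.0013, 80], [0, -0.005, 0, 0, 0, 0, 80], [0.0365, 0.005, 0, 0, 0, 0, 80], [0.0365, 0.0045, 0, 0, 0, 0, 80], [0, 0, 0, 0, 0, 0, 80]])

```text
t: 17.4
tcp_pos: [0.5382, 0.0204, 0.156]
orientation: [-0.008, 0.997, 0.067, 0.04]
ft_force: [0.8, 0.5, 0.5]
finger_gap: 0.0596
grasp_force: 0.0
```

```bash
python3 - <<'E'
from h import *
print(rotto(),rel())
E
```

```text
[-0.02184371  0.07855951 -0.00378883] (array([0.5382, 0.0204, 0.156 ]), np.float64(-0.1167), np.float64(-0.0493))
```

Emit:
send_rows(moves=[[-0.0045, -0.001, 0, -0.0109, 0.0393, -0.0019, 80], [-0.0045, -0.0011, 0, -0.0109, 0.0393, -0.0019, 80], [0, 0, 0, 0, 0, 0, 80], [0, 0, -0.02, 0, 0, 0, 80], [0, 0, -0.02, 0, 0, 0, 80], [0, 0, -0.011, 0, 0, 0, 80], [0, 0, 0, 0, 0, 0, 80], [0, 0, 0, 0, 0, 0, 80]])

```text
t: 18.07
tcp_pos: [0.5199, 0.0194, 0.1032]
orientation: [-0.002, 0.998, 0.064, -0.008]
ft_force: [0.5, 0.5, 1.2]
finger_gap: 0.0597
grasp_force: 0.0
```

```bash
python3 - <<'E'
from h import *
print(rotto(),rel())
E
```

```text
[-0.00337429 -0.01693261  0.00101755] (array([0.5199, 0.0194, 0.1032]), np.float64(-0.1349), np.float64(-0.0479))
```

Emit:
send_rows(moves=[[0.004, -0.0015, 0.001, -0.0034, -0.0169, 0.001, 80], [0, 0, 0, 0, 0, 0, 80], [0, 0, 0, 0, 0, 0, 80]])

```text
t: 18.32
tcp_pos: [0.5252, 0.0178, 0.1056]
orientation: [0.001, 0.998, 0.065, 0.002]
ft_force: [0.2, -0.7, -0.2]
finger_gap: 0.0597
grasp_force: 0.0
```

```bash
python3 - <<'E'
from h import *
print(rotto(),rel(),manip.state()['joint_positions'].round(3))
E
```

```text
[ 0.00084703  0.00355627 -0.00010905] (array([0.5252, 0.0178, 0.1056]), np.float64(-0.1299), np.float64(-0.0501)) [-0.179  0.695  1.823 -0.     0.621  1.263]
```

Good. Close gently and push 2.5 mm.

Emit:
send_rows(moves=[[0, 0, -0.001, 0, 0, 0, 180], [0, 0, 0, 0, 0, 0, 255], [0, 0, 0, 0, 0, 0, 255], [0, 0, 0, 0, 0, 0, 255], [0, 0, 0, 0, 0, 0, 255], [0, 0, 0, 0, 0, 0, 255]], newtons=15)

```text
t: 18.82
tcp_pos: [0.5244, 0.0181, 0.1036]
orientation: [0.0, 0.998, 0.065, 0.0]
ft_force: [-0.1, -0.6, 0.0]
finger_gap: 0.0277
grasp_force: 0.0
```

Emit:
send_rows(moves=[[0.0012, 0.0002, 0, 0, 0, 0, 255], [0.0013, 0.0001, 0, 0, 0, 0, 255], [0, 0, 0, 0, 0, 0, 255], [0, 0, 0, 0, 0, 0, 255], [0, 0, 0, 0, 0, 0, 255]])

```text
t: 19.23
tcp_pos: [0.5253, 0.0185, 0.1033]
orientation: [-0.0, 0.998, 0.065, -0.001]
ft_force: [-5.9, -1.2, 1.1]
finger_gap: 0.0239
grasp_force: 15.0
```

```bash
python3 - <<'E'
from h import *
print(rel())
E
```

```text
(array([0.5253, 0.0185, 0.1033]), np.float64(-0.1297), np.float64(-0.0495))
```

Emit:
send_rows(moves=[[0.001, 0.0001, 0, 0, 0, 0, 255], [0, 0, 0, 0, 0, 0, 255], [0, 0, 0, 0, 0, 0, 255], [0, 0, 0, 0, 0, 0, 200], [0, 0, 0, 0, 0, 0, 80], [0, 0, 0, 0, 0, 0, 80], [0, 0, 0, 0, 0, 0, 80], [-0.005, 0, 0.02, 0, 0, 0, 80], [-0.02, -0.003, 0.02, 0, 0, 0, 80], [-0.025, -0.003, 0.01, 0, 0, 0, 80], [-0.02, -0.003, 0, 0, 0, 0, 80]])

```text
t: 20.15
tcp_pos: [0.459, 0.0092, 0.1557]
orientation: [0.001, 0.998, 0.065, 0.004]
ft_force: [-0.6, 0.3, -0.9]
finger_gap: 0.0579
grasp_force: 0.0
```

Emit:
send_rows(moves=[[0, 0, 0, 0.01, -0.079, 0, 80], [0, 0, 0, 0.01, -0.079, 0, 80], [0, 0, 0, 0.01, -0.079, 0, 80], [0, 0, 0, 0.01, -0.079, 0, 80], [0, 0, 0, 0.01, -0.079, 0, 80], [0, 0, 0, 0, 0, 0, 80], [0, 0, 0, 0, 0, 0, 80]])

```text
t: 20.73
tcp_pos: [0.46, 0.0134, 0.1538]
orientation: [-0.018, 0.985, 0.066, 0.155]
ft_force: [-0.0, -0.3, -0.0]
finger_gap: 0.0601
grasp_force: 0.0
```

```bash
cat >> h.py <<'E'
def depth(lat,fn,zf=.045):
    """band rear edge and face (from frame's rows) along N, tilted wrist view"""
    C,im=snap("wrist",fn); np.savez("last.npz",*C); g=cv2.cvtColor(im,cv2.COLOR_RGB2GRAY).astype(float)
    u=int(proj(C,[[*(N*(FACE-.01)+LAT*lat),.056]])[0,0]); print("col",u,rotto(),rel())
    for x in (u-6,u,u+6):
        col=cv2.GaussianBlur(g,(3,3),0)[:,x]; r=np.diff(col[5:60]).argmax()+5.5
        print(x,r,(onplane(C,[[x,r]],.056)[:,:2]@N-FACE).round(4),col[:30:2].astype(int))
    print("face row pred",proj(C,[[*(N*(FACE-.0015)+LAT*lat),.057]])[0])
    return C,im
E
python3 - <<'E'
from h import *
C,im=depth(-.05,"w12.png"); show(im[:60])
E
```

```text
col 325 [-0.05555541  0.30939632 -0.00515011] (array([0.4602, 0.0134, 0.1539]), np.float64(-0.1949), np.float64(-0.0462))
319 27.5 [-0.0067] [82 82 82 79 76 80 56 39 43 30 28 26 30 26 88]
325 27.5 [-0.0067] [ 82  83  80  81  80  78  54  41  38  28  29  32  28  33 100]
331 27.5 [-0.0068] [82 83 82 81 78 79 51 39 39 29 26 28 29 26 69]
face row pred [325.25664111  18.60478808]
red 392 [195.9  31.7] [[194.9, 31.6], [11.8, 71.8], 31.8]
red 647 [326.8  23.9] [[325.5, 29.5], [37.0, 53.0], 90.0]
yellow 455 [435.5  29.2] [[437.6, 29.0], [33.8, 42.9], 10.6]
yellow 327 [476.8  24.6] [[471.2, 25.4], [18.4, 46.4], 34.8]
blue 741 [578.1  30. ] [[577.0, 30.4], [83.3, 37.1], 1.2]
```

The band edge is now about 5 mm out, so half the band is in the bore. Next I'll press the red clip with closed fingers.

Emit:
send_rows(moves=[[0, 0, 0.02, -0.0139, 0.0775, -0.0013, 255], [0, 0, 0.02, -0.0139, 0.0775, -0.0013, 255], [0, 0, 0.02, -0.0139, 0.0775, -0.0013, 255], [0, 0, 0.02, -0.0139, 0.0775, -0.0013, 255], [0, 0, 0, 0, 0, 0, 255], [0.03, 0.003, 0, 0, 0, 0, 255], [0.03, 0.003, 0, 0, 0, 0, 255], [0.03, 0.003, 0, 0, 0, 0, 255], [0.03, 0.003, 0, 0, 0, 0, 255], [0.03, 0.003, 0, 0, 0, 0, 255], [0, 0, 0, 0, 0, 0, 255], [0, 0, 0, 0, 0, 0, 255]])

```text
t: 21.78
tcp_pos: [0.6125, 0.034, 0.214]
orientation: [-0.016, 0.997, 0.068, 0.04]
ft_force: [-0.3, -0.3, 0.5]
finger_gap: 0.0009
grasp_force: 0.0
```

```bash
python3 - <<'E'
from h import *
print(rotto(),rel())
E
```

```text
[-0.03619496  0.07690493 -0.00678768] (array([0.6125, 0.034 , 0.214 ]), np.float64(-0.0413), np.float64(-0.0454))
```

Emit:
send_rows(moves=[[0, 0, 0.005, -0.0181, 0.0385, -0.0034, 255], [0, 0, 0, -0.0181, 0.0385, -0.0034, 255], [0, 0, 0, 0, 0, 0, 255], [0.007, -0.003, 0, 0, 0, 0, 255], [0, 0, 0, 0, 0, 0, 255], [0, 0, 0, 0, 0, 0, 255]])

```text
t: 22.28
tcp_pos: [0.6181, 0.0308, 0.2198]
orientation: [-0.001, 0.998, 0.064, -0.0]
ft_force: [0.9, 0.5, -0.1]
finger_gap: 0.0003
grasp_force: 0.0
```

```bash
python3 - <<'E'
from h import *
print(rotto(),rel())
E
```

```text
[-0.00136433 -0.00082976  0.00101449] (array([0.6181, 0.0308, 0.2198]), np.float64(-0.0361), np.float64(-0.0493))
```

Emit:
send_rows(moves=[[0, 0, -0.0073, 0, 0, 0, 255], [0, 0, -0.0073, 0, 0, 0, 255], [-0.005, -0.0006, -0.0073, 0, 0, 0, 255], [-0.005, -0.0006, -0.0073, 0, 0, 0, 255], [-0.002, -0.0003, -0.0045, 0, 0, 0, 255], [-0.002, -0.0003, -0.0045, 0, 0, 0, 255], [-0.002, -0.0003, -0.004, 0, 0, 0, 255], [-0.002, -0.0002, -0.004, 0, 0, 0, 255]])

```text
t: 22.95
tcp_pos: [0.6007, 0.0289, 0.1734]
orientation: [-0.001, 0.998, 0.064, 0.0]
ft_force: [-0.7, 0.8, 6.0]
finger_gap: 0.0004
grasp_force: 2.9
```

Emit:
send_rows(moves=[[-0.001, 0, -0.0035, 0, 0, 0, 255], [-0.001, 0, -0.0035, 0, 0, 0, 255], [-0.001, 0, -0.0035, 0, 0, 0, 255], [0, 0, -0.003, 0, 0, 0, 255], [0, 0, -0.003, 0, 0, 0, 255]])

```text
t: 23.37
tcp_pos: [0.5968, 0.0285, 0.1576]
orientation: [-0.0, 0.998, 0.065, -0.001]
ft_force: [-3.5, -0.6, 4.7]
finger_gap: 0.0004
grasp_force: 2.3
```

Emit:
send_rows(moves=[[0, 0, -0.002, 0, 0, 0, 255], [0, 0, -0.002, 0, 0, 0, 255], [0, 0, -0.001, 0, 0, 0, 255], [0, 0, 0, 0, 0, 0, 255]])

```text
t: 23.7
tcp_pos: [0.5969, 0.0287, 0.1535]
orientation: [-0.0, 0.998, 0.065, -0.001]
ft_force: [-5.0, -1.1, 12.1]
finger_gap: 0.0004
grasp_force: 5.9
```

```bash
python3 - <<'E'
from h import *
print(rotto(),rel())
E
```

```text
[-6.79537825e-04 -2.09043639e-03 -9.78841747e-05] (array([0.5969, 0.0287, 0.1535]), np.float64(-0.0574), np.float64(-0.0486))
```

Emit:
send_rows(moves=[[0, 0, 0.015, 0, 0, 0, 255], [0, 0, 0.03, 0, 0, 0, 255], [-0.03, -0.004, 0.01, 0, 0, 0, 255], [-0.035, -0.004, 0, 0, 0, 0, 255], [-0.035, -0.004, 0, 0, 0, 0, 255], [-0.035, -0.004, -0.02, 0, 0, 0, 255], [0, 0, -0.02, 0.01, -0.079, 0, 255], [0, 0, 0, 0.01, -0.079, 0, 255], [0, 0, 0, 0.01, -0.079, 0, 255], [0, 0, 0, 0.01, -0.079, 0, 255], [0, 0, 0, 0, 0, 0, 255], [0, 0, 0, 0, 0, 0, 255]])

```text
t: 24.7
tcp_pos: [0.463, 0.014, 0.1671]
orientation: [-0.012, 0.987, 0.064, 0.145]
ft_force: [-0.1, -0.6, 0.6]
finger_gap: 0.0003
grasp_force: 0.0
```

```bash
python3 - <<'E'
from h import *
C,im=depth(-.05,"w13.png"); snap("top","t13.png")
cv2.imwrite("pics/c13.png",cv2.resize(im[0:200,200:460,::-1],(780,600)))
E
```

```text
col 322 [-0.04322335  0.2899714  -0.00128402] (array([0.4637, 0.014 , 0.1673]), np.float64(-0.1914), np.float64(-0.046))
316 33.5 [-0.0038] [209 220 218 218 218 217 218 219 219 218 219 219 219 219 219]
322 30.5 [-0.0017] [210 219 218 218 218 218 218 219 219 219 220 220 220 220 220]
328 20.5 [0.0052] [211 220 219 219 219 219 219 220 220 219 219 221 220 221 221]
face row pred [322.51721797  29.20697358]
```

View pics/c13.png

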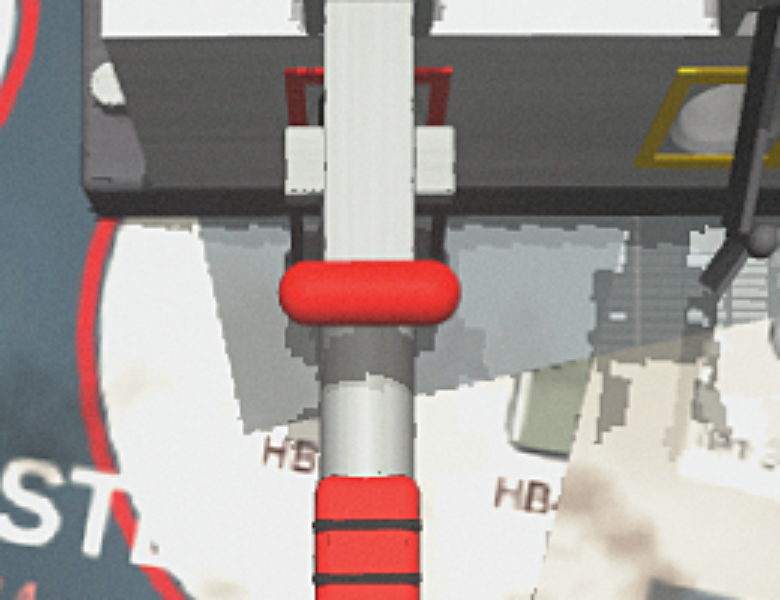

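The red clip is shut: its bar is level at crop (370,292) and the jaws are around the tube. I'll compare the grip front edge before and after, and refine the face position.

```bash
python3 - <<'E'
from h import *
def ld(f): z=np.load(f); return [z[f"arr_{i}"] for i in range(4)]
C=ld("last.npz"); w=cv2.imread("pics/w13.png"); g=cv2.GaussianBlur(cv2.cvtColor(w,cv2.COLOR_BGR2GRAY),(3,3),0).astype(float)
P=[]
for x in list(range(240,290,5))+list(range(360,430,10)): r=np.diff(g[4:22,x]).argmin()+4.5; P.append((onplane(C,[[x,r]],.073)[0,:2]@N-FACE))
print("top edge face",np.round(P,4))
h=cv2.cvtColor(w,cv2.COLOR_BGR2HSV); m=((h[...,0]<8)|(h[...,0]>170))&(h[...,1]>100)&(h[...,2]>60)
for x in (314,322,330): r=np.where(m[125:180,x])[0].min()+125; print(r,(onplane(C,[[x,r]],.057)[:,:2]@N-FACE))
# w11 top-edge n/a ; top camera: where is yellow tube now
for n,f in (("top","t13.png"),("top","top0.png")):
    im=cv2.imread("pics/"+f)[:,:,::-1].copy()
    for a,c,r in blobs(im)["yellow"]: 
        if 140<c[0]<200 and c[1]>280: print(f,c,onplane(cal("top"),c,.016)[0].round(4))
E
```

```text
top edge face [-0.0006 -0.0006 -0.0007 -0.0007 -0.0007 -0.0007 -0.0008 -0.0008 -0.0008
 -0.0008 -0.001  -0.001  -0.0003 -0.001  -0.001  -0.0009 -0.0009]
159 [-0.08872334]
159 [-0.08872932]
159 [-0.08873409]
t13.png [167.68791946 307.30872483] [0.4647 0.3956 0.016 ]
top0.png [167.65762712 307.26440678] [0.4648 0.3957 0.016 ]
```

Emit:
send_rows(moves=[[0, 0, 0.02, -0.0108, 0.0725, -0.0003, 0], [0, 0.01, 0.02, -0.0108, 0.0725, -0.0003, 0], [0, 0.02, 0.02, -0.0108, 0.0725, -0.0003, 0], [0, 0.03, 0.02, -0.0108, 0.0725, -0.0003, 0], [0, 0.03, 0, 0, 0, 0.014, 0], [0, 0.03, 0, 0, 0, 0.014, 0], [0, 0.03, 0, 0, 0, 0.014, 0], [0, 0.03, 0, 0, 0, 0.014, 0], [0, 0.03, 0, 0, 0, 0.014, 0], [0, 0.03, 0, 0, 0, 0.014, 0], [0, 0.03, 0, 0, 0, 0.014, 0], [0, 0.03, 0, 0, 0, 0.014, 0]])

```text
t: 25.8
tcp_pos: [0.4641, 0.3176, 0.242]
orientation: [-0.004, 0.992, 0.122, 0.012]
ft_force: [0.3, 0.1, 0.3]
finger_gap: 0.0728
grasp_force: 0.0
```

Emit:
send_rows(moves=[[0, 0.03, 0, 0, 0, 0, 0], [0, 0.02, 0, 0, 0, 0, 0], [0, 0, 0, 0, 0, 0, 0], [0, 0, 0, 0, 0, 0, 0], [0, 0, 0, 0, 0, 0, 0]])

```text
t: 26.22
tcp_pos: [0.4635, 0.3654, 0.2415]
orientation: [-0.004, 0.993, 0.122, 0.011]
ft_force: [-0.5, -0.2, 0.1]
finger_gap: 0.0864
grasp_force: 0.0
```

```bash
sed -i 's/FACE=.6530/FACE=.6520/' h.py; python3 - <<'E'
from h import *
print(rotto(np.radians(13.95)),rel()); C,im=snap("wrist","w14.png"); print(tubes(C,im))
g=proj(C,[[.6262,.4341,.016],[.434,.386,.016]]).round(0); print(g)
x0,x1=int(min(g[:,0])-22),int(max(g[:,0])+22); y0,y1=int(max(0,min(g[:,1])-8)),int(max(g[:,1])+6)
print(*axis(C,im,(x0,x1,y0,y1)))
E
```

```text
[-0.01150867  0.02003096 -0.00014514] (array([0.4635, 0.3654, 0.2415]), np.float64(-0.1452), np.float64(0.3025))
{'yellow': (array([0.46437827, 0.39414117]), [0.0252340417355299, 0.05966636538505554], 14.044193267822266)}
[[285.  32.]
 [289. 257.]]
[0.63226753 0.436403  ] [0.42859616 0.38575436] 13.964943
```

Emit:
send_rows(moves=[[-0.0037, 0.0133, -0.02, -0.0057, 0.01, 0, 0], [-0.0036, 0.0134, -0.02, -0.0057, 0.01, 0, 0], [0, 0, -0.03, 0, 0, 0, 0], [0, 0, -0.03, 0, 0, 0, 0], [0, 0, -0.02, 0, 0, 0, 0], [0, 0, -0.015, 0, 0, 0, 0], [0, 0, 0, 0, 0, 0, 0], [0, 0, 0, 0, 0, 0, 0], [0, 0, 0, 0, 0, 0, 0]])

```text
t: 27.02
tcp_pos: [0.4571, 0.3922, 0.1075]
orientation: [-0.001, 0.993, 0.121, 0.001]
ft_force: [0.4, -0.5, 0.0]
finger_gap: 0.087
grasp_force: 0.0
```

```bash
python3 - <<'E'
from h import *
print(rotto(np.radians(13.95)),rel())
E
```

```text
[-0.00244849  0.00138648  0.00107266] (array([0.4571, 0.3922, 0.1075]), np.float64(-0.1481), np.float64(0.3299))
```

Emit:
send_rows(moves=[[-0.0008, 0, -0.011, -0.0024, 0.0014, 0.001, 0], [0, 0, -0.011, 0, 0, 0, 0], [0, 0, -0.01, 0, 0, 0, 0], [0, 0, 0, 0, 0, 0, 0], [0, 0, 0, 0, 0, 0, 255], [0, 0, 0, 0, 0, 0, 255], [0, 0, 0, 0, 0, 0, 255], [0, 0, 0, 0, 0, 0, 255], [0, 0, 0, 0, 0, 0, 255], [0, 0, 0, 0, 0, 0, 255], [0, 0, 0, 0, 0, 0, 255], [0, 0, 0, 0, 0, 0, 255]], newtons=40)

```text
t: 28.02
tcp_pos: [0.4552, 0.3925, 0.0743]
orientation: [0.0, 0.993, 0.122, -0.001]
ft_force: [0.5, 0.4, 1.3]
finger_gap: 0.0414
grasp_force: 0.0
```

Emit:
send_rows(moves=[[0, 0, 0, 0, 0, 0, 255], [0, 0, 0, 0, 0, 0, 255], [0, 0, 0, 0, 0, 0, 255], [0, 0, 0, 0, 0, 0, 255], [0, 0, 0, 0, 0, 0, 255], [0, 0, 0, 0, 0, 0, 255]])

```text
t: 28.52
tcp_pos: [0.4553, 0.3926, 0.0745]
orientation: [0.0, 0.993, 0.122, -0.001]
ft_force: [0.6, -0.5, -0.1]
finger_gap: 0.0239
grasp_force: 40.0
```

```bash
python3 - <<'E'
from h import *
print(rotto(),rel(),N*(FACE-.235)+LAT*-.135)
E
```

```text
[ 0.00044629 -0.00153502 -0.1150874 ] (array([0.4553, 0.3926, 0.0745]), np.float64(-0.1498), np.float64(0.3305)) [ 0.43094224 -0.08001742]
```

Emit:
send_rows(moves=[[0, 0, 0.02, 0, 0, 0, 255], [0, 0, 0.03, 0, 0, 0, 255], [0, 0, 0.035, 0, 0, 0, 255], [-0.004, -0.03, 0, 0, 0, -0.0115, 255], [-0.004, -0.03, 0, 0, 0, -0.0115, 255], [-0.004, -0.03, 0, 0, 0, -0.0115, 255], [-0.004, -0.03, 0, 0, 0, -0.0115, 255], [-0.004, -0.03, 0, 0, 0, -0.0115, 255], [-0.004, -0.03, 0, 0, 0, -0.0115, 255], [0, -0.03, 0, 0, 0, -0.0115, 255], [0, -0.03, 0, 0, 0, -0.0115, 255], [0, -0.03, 0, 0, 0, -0.0115, 255]])

```text
t: 29.52
tcp_pos: [0.431, 0.1213, 0.1596]
orientation: [0.0, 0.998, 0.07, -0.001]
ft_force: [-0.0, -0.1, -1.2]
finger_gap: 0.0238
grasp_force: 40.0
```

Emit:
send_rows(moves=[[0, -0.03, 0, 0, 0, -0.0115, 255], [0, -0.03, 0, 0, 0, 0, 255], [0, -0.03, 0, 0, 0, 0, 255], [0, -0.03, 0, 0, 0, 0, 255], [0, -0.03, 0, 0, 0, 0, 255], [0, -0.03, 0, 0, 0, 0, 255], [0, -0.02, 0, 0, 0, 0, 255], [0, 0, -0.02, 0, 0, 0, 255], [0, 0, -0.02, 0, 0, 0, 255], [0, 0, 0, 0, 0, 0, 255], [0, 0, 0, 0, 0, 0, 255]])

```text
t: 30.43
tcp_pos: [0.4307, -0.0772, 0.119]
orientation: [-0.001, 0.998, 0.065, -0.002]
ft_force: [0.3, -0.7, -1.1]
finger_gap: 0.0235
grasp_force: 40.0
```

```bash
python3 - <<'E'
from h import *
print(rotto(),rel(),N*(FACE-.235)+LAT*-.135)
a=band("w15.png"); print(a[1])
E
```

```text
[-0.00093115 -0.00419956  0.00012346] (array([ 0.4307, -0.0772,  0.119 ]), np.float64(-0.2349), np.float64(-0.1322)) [ 0.43094224 -0.08001742]
[(np.int64(35), np.int64(53), array([-0.11690159, -0.1235937 ])), (np.int64(34), np.int64(61), array([-0.11653693, -0.12661943])), (np.int64(34), np.int64(34), array([-0.11653927, -0.11653927])), (np.int64(34), np.int64(34), array([-0.1165412, -0.1165412])), (np.int64(34), np.int64(61), array([-0.1165427 , -0.12662478])), (np.int64(35), np.int64(62), array([-0.11691119, -0.12700585]))]
```

Emit:
send_rows(moves=[[0.0003, -0.0027, -0.005, -0.0009, -0.0042, 0, 255], [0, 0, -0.0105, 0, 0, 0, 255], [0, 0, 0, 0, 0, 0, 255], [0, 0, 0, 0, 0, 0, 255]])

```text
t: 30.82
tcp_pos: [0.4317, -0.08, 0.1043]
orientation: [0.001, 0.998, 0.065, 0.001]
ft_force: [-0.0, 0.5, -1.0]
finger_gap: 0.0234
grasp_force: 40.0
```

```bash
cat > c.py <<'E'
from h import *
import sys
print(rotto(),rel())
a=band("w16.png"); print([x[2][1].round(4) for x in a[1]],[x[1] for x in a[1]])
w=cv2.imread("pics/w16.png"); g=cv2.GaussianBlur(cv2.cvtColor(w,cv2.COLOR_BGR2GRAY),(3,3),0).astype(float)
for r in(45,90,130,170,200,215):
    d=np.diff(g[r,280:352]); print(r,280+abs(d[:30]).argmax()+.5,280+40+abs(d[40:]).argmax()+.5)
E
python3 c.py
```

```text
[ 0.00131996  0.002903   -0.00070752] (array([ 0.4317, -0.08  ,  0.1043]), np.float64(-0.2342), np.float64(-0.135))
[np.float64(-0.125), np.float64(-0.1199), np.float64(-0.1196), np.float64(-0.1196), np.float64(-0.1288), np.float64(-0.1291)] [np.int64(50), np.int64(35), np.int64(34), np.int64(34), np.int64(61), np.int64(62)]
45 287.5 343.5
90 287.5 340.5
130 291.5 341.5
170 292.5 339.5
200 292.5 338.5
215 290.5 337.5
```

Emit:
send_rows(moves=[[0.0099, 0.0013, -0.0007, 0.0013, 0.0029, 0, 255], [0.0099, 0.0013, 0, 0, 0, 0, 255], [0.0099, 0.0013, 0, 0, 0, 0, 255], [0.0099, 0.0013, 0, 0, 0, 0, 255], [0, 0, 0, 0, 0, 0, 255], [0.00496, 0.00065, 0, 0, 0, 0, 255], [0.00496, 0.00065, 0, 0, 0, 0, 255], [0.00496, 0.00065, 0, 0, 0, 0, 255], [0.00496, 0.00065, 0, 0, 0, 0, 255]])

```text
t: 31.62
tcp_pos: [0.4913, -0.0722, 0.1033]
orientation: [-0.0, 0.998, 0.065, -0.0]
ft_force: [0.1, 0.0, -1.6]
finger_gap: 0.0238
grasp_force: 40.0
```

Emit:
send_rows(moves=[[0.00496, 0.00065, 0, 0, 0, 0, 255], [0.00496, 0.00065, 0, 0, 0, 0, 255], [0.00496, 0.00065, 0, 0, 0, 0, 255], [0.00496, 0.00065, 0, 0, 0, 0, 255], [0, 0, 0, 0, 0, 0, 255]])

```text
t: 32.03
tcp_pos: [0.5122, -0.0698, 0.1034]
orientation: [0.0, 0.998, 0.065, 0.001]
ft_force: [0.8, -0.7, -0.8]
finger_gap: 0.0235
grasp_force: 40.0
```

```bash
python3 c.py
```

```text
[ 0.00046653  0.00154325 -0.00060723] (array([ 0.5122, -0.0698,  0.1034]), np.float64(-0.1531), np.float64(-0.1353))
[np.float64(-0.0483), np.float64(-0.0479), np.float64(-0.0479), np.float64(-0.0479), np.float64(-0.0483), np.float64(-0.0483)] [np.int64(62), np.int64(61), np.int64(61), np.int64(61), np.int64(62), np.int64(62)]
45 287.5 343.5
90 288.5 342.5
130 289.5 341.5
170 290.5 340.5
200 290.5 338.5
215 290.5 337.5
```

Emit:
send_rows(moves=[[0.00496, 0.00065, 0, 0, 0, 0, 255], [0.00496, 0.00065, 0, 0, 0, 0, 255], [0.00496, 0.00065, 0, 0, 0, 0, 255], [0.00496, 0.00065, 0, 0, 0, 0, 255], [0.00496, 0.00065, 0, 0, 0, 0, 255], [0.00496, 0.00065, 0, 0, 0, 0, 255], [0.00496, 0.00065, 0, 0, 0, 0, 255], [0.00496, 0.00065, 0, 0, 0, 0, 255], [0.003, 0.0004, 0, 0, 0, 0, 255], [0, 0, 0, 0, 0, 0, 255], [0, 0, 0, 0, 0, 0, 255]])

```text
t: 33.0
tcp_pos: [0.554, -0.0641, 0.1033]
orientation: [0.0, 0.998, 0.065, 0.0]
ft_force: [-0.2, -0.4, -0.5]
finger_gap: 0.0237
grasp_force: 40.0
```

```bash
python3 c.py
```

```text
[ 0.00011007  0.00062842 -0.00019433] (array([ 0.554 , -0.0641,  0.1033]), np.float64(-0.1109), np.float64(-0.1351))
[] []
45 284.5 350.5
90 280.5 339.5
130 292.5 342.5
170 288.5 332.5
200 290.5 342.5
215 290.5 339.5
```

Emit:
send_rows(moves=[[0, 0, 0, 0, 0, 0, 190], [0, 0, 0, 0, 0, 0, 80], [0, 0, 0, 0, 0, 0, 80], [0, 0, 0, 0, 0, 0, 80], [0, 0, 0, 0, 0, 0, 80], [-0.005, 0, 0.02, 0, 0, 0, 80], [-0.02, -0.003, 0.02, 0, 0, 0, 80], [-0.03, -0.004, 0.01, 0, 0, 0, 80], [-0.03, -0.004, 0, 0, 0, 0, 80]])

```text
t: 33.8
tcp_pos: [0.4695, -0.0757, 0.1553]
orientation: [0.001, 0.998, 0.065, 0.003]
ft_force: [-0.6, -0.2, -0.0]
finger_gap: 0.0588
grasp_force: 0.0
```

Emit:
send_rows(moves=[[0, 0, 0, 0.01, -0.079, 0, 80], [0, 0, 0, 0.01, -0.079, 0, 80], [0, 0, 0, 0.01, -0.079, 0, 80], [0, 0, 0, 0.01, -0.079, 0, 80], [0, 0, 0, 0.01, -0.079, 0, 80], [0, 0, 0, 0, 0, 0, 80], [0, 0, 0, 0, 0, 0, 80]])

```text
t: 34.38
tcp_pos: [0.4695, -0.0721, 0.1531]
orientation: [-0.017, 0.985, 0.065, 0.159]
ft_force: [-0.1, -0.0, 0.8]
finger_gap: 0.0597
grasp_force: 0.0
```

```bash
python3 - <<'E'
from h import *
C,im=depth(-.135,"w17.png")
h=cv2.cvtColor(im,cv2.COLOR_RGB2HSV); m=(h[...,0]>22)&(h[...,0]<35)&(h[...,1]>120)&(h[...,2]>60)
u=int(proj(C,[[*(N*(FACE-.01)+LAT*-.135),.056]])[0,0])
for x in (u-6,u,u+6): r=np.where(m[70:220,x])[0].min()+70; print("grip front",r,onplane(C,[[x,r]],.057)[0,:2]@N-FACE)
for x in (u-18,u+18): print(np.where(m[:70,x])[0])
cv2.imwrite("pics/c17.png",cv2.resize(im[0:200,200:460,::-1],(780,600)))
E
```

```text
col 322 [-0.05340671  0.31771761 -0.00444344] (array([ 0.47  , -0.0722,  0.1532]), np.float64(-0.1953), np.float64(-0.1323))
316 31.5 [-0.0088] [ 75  74  73  73  70 115  86  73  70  24  25  28  26  29  28]
322 30.5 [-0.0081] [ 73  74  75  73  73 112  83  75  47  25  27  24  28  25  28]
328 31.5 [-0.0088] [ 74  74  72  71  71 111  82  73  62  23  26  24  26  26  29]
face row pred [322.84564444  19.59649126]
grip front 134 -0.07664494214668915
grip front 134 -0.07664430950319623
grip front 133 -0.07600323637720519
[10 11 12 13 14 15 16 43 44 45 46 47]
[10 11 13 14 15 16 43 44 45 46 47]
```

View pics/c17.png

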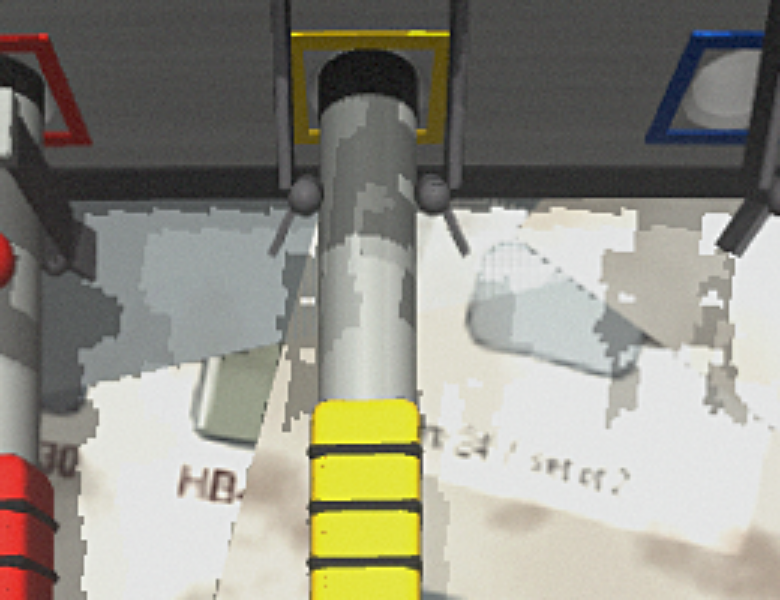

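The yellow band's rear edge (row 31) is about 8.3 mm out, so it needs about 3.2 mm more. The tube is straight in its bore. Going back to regrasp.

Emit:
send_rows(moves=[[0, 0, 0, -0.0107, 0.0635, -0.0009, 80], [0, 0, 0, -0.0107, 0.0635, -0.0009, 80], [0, 0, 0, -0.0107, 0.0635, -0.0009, 80], [0, 0, 0, -0.0107, 0.0635, -0.0009, 80], [0, 0, 0, -0.0107, 0.0635, -0.0009, 80], [0, 0, 0, 0, 0, 0, 80], [0, 0, 0, 0, 0, 0, 80]])

```text
t: 35.02
tcp_pos: [0.4712, -0.0708, 0.1532]
orientation: [-0.004, 0.998, 0.066, 0.018]
ft_force: [0.5, 0.2, -0.2]
finger_gap: 0.059
grasp_force: 0.0
```

```bash
python3 - <<'E'
from h import *
print(rotto(),rel())
E
```

```text
[-0.00993985  0.03531195 -0.00307294] (array([ 0.4712, -0.0708,  0.1532]), np.float64(-0.1938), np.float64(-0.131))
```

Emit:
send_rows(moves=[[0, -0.004, 0, -0.01, 0.035, -0.003, 80], [0, 0, 0, 0, 0, 0, 80], [0.025, 0.0033, 0, 0, 0, 0, 80], [0.025, 0.0033, 0, 0, 0, 0, 80], [0.025, 0.0033, 0, 0, 0, 0, 80], [0, 0, -0.01, 0, 0, 0, 80], [0, 0, 0, 0, 0, 0, 80]])

```text
t: 35.6
tcp_pos: [0.545, -0.0646, 0.1417]
orientation: [-0.001, 0.998, 0.064, -0.001]
ft_force: [-0.3, -0.1, 0.0]
finger_gap: 0.0599
grasp_force: 0.0
```

```bash
python3 - <<'E'
from h import *
print(rotto(),rel())
E
```

```text
[-0.0020183  -0.00235823  0.00084965] (array([ 0.545 , -0.0646,  0.1417]), np.float64(-0.1199), np.float64(-0.1344))
```

Emit:
send_rows(moves=[[0, -0.0005, -0.02, -0.002, -0.0024, 0.0008, 80], [0, 0, -0.018, 0, 0, 0, 80], [0, 0, 0, 0, 0, 0, 255], [0, 0, 0, 0, 0, 0, 255], [0, 0, 0, 0, 0, 0, 255], [0, 0, 0, 0, 0, 0, 255], [0, 0, 0, 0, 0, 0, 255], [0, 0, 0, 0, 0, 0, 255], [0, 0, 0, 0, 0, 0, 255], [0, 0, 0, 0, 0, 0, 255]], newtons=25)

```text
t: 36.43
tcp_pos: [0.5455, -0.0653, 0.1055]
orientation: [0.001, 0.998, 0.064, 0.001]
ft_force: [0.0, -0.0, 0.4]
finger_gap: 0.024
grasp_force: 24.8
```

```bash
python3 - <<'E'
from h import *
print(rotto(),rel())
E
```

```text
[0.00089535 0.00169574 0.00060618] (array([ 0.5455, -0.0653,  0.1055]), np.float64(-0.1195), np.float64(-0.1352))
```

Emit:
send_rows(moves=[[0.0016, 0.0002, 0, 0, 0, 0, 255], [0.0016, 0.0002, 0, 0, 0, 0, 255], [0, 0, 0, 0, 0, 0, 255], [0, 0, 0, 0, 0, 0, 255], [0, 0, 0, 0, 0, 0, 255], [0, 0, 0, 0, 0, 0, 255]])

```text
t: 36.93
tcp_pos: [0.546, -0.0646, 0.1047]
orientation: [-0.0, 0.998, 0.065, -0.003]
ft_force: [-4.9, -1.1, 3.2]
finger_gap: 0.0241
grasp_force: 24.9
```

```bash
python3 - <<'E'
from h import *
print(rotto(),rel())
E
```

```text
[-0.00030136 -0.00546439  0.0001659 ] (array([ 0.546 , -0.0646,  0.1047]), np.float64(-0.1189), np.float64(-0.1346))
```

Emit:
send_rows(moves=[[0.001, 0.0001, 0, 0, 0, 0, 255], [0, 0, 0, 0, 0, 0, 255], [0, 0, 0, 0, 0, 0, 255], [0, 0, 0, 0, 0, 0, 255]])

```text
t: 37.27
tcp_pos: [0.5461, -0.0645, 0.1046]
orientation: [-0.001, 0.998, 0.065, -0.004]
ft_force: [-7.4, -2.4, 4.1]
finger_gap: 0.0241
grasp_force: 24.9
```

Emit:
send_rows(moves=[[0.001, 0.0001, 0, 0, 0, 0, 255], [0, 0, 0, 0, 0, 0, 255], [0, 0, 0, 0, 0, 0, 255], [0, 0, 0, 0, 0, 0, 255]])

```text
t: 37.6
tcp_pos: [0.5463, -0.0643, 0.1044]
orientation: [-0.001, 0.998, 0.065, -0.005]
ft_force: [-8.6, -2.4, 4.3]
finger_gap: 0.0238
grasp_force: 24.9
```

```bash
python3 - <<'E'
from h import *
print(rotto(),rel())
E
```

```text
[-0.00083631 -0.00957906 -0.0003932 ] (array([ 0.5463, -0.0643,  0.1044]), np.float64(-0.1185), np.float64(-0.1343))
```

Emit:
send_rows(moves=[[-0.002, -0.0003, 0, 0, 0, 0, 255], [0, 0, 0, 0, 0, 0, 255], [0, 0, 0.0008, 0, 0, 0, 255], [0, 0, 0.0008, 0, 0, 0, 255], [0, 0, 0, 0, 0, 0, 255], [0, 0, 0, 0, 0, 0, 255]])

```text
t: 38.1
tcp_pos: [0.5489, -0.065, 0.1066]
orientation: [0.0, 0.998, 0.064, 0.001]
ft_force: [-1.3, 0.8, -0.8]
finger_gap: 0.0238
grasp_force: 24.8
```

```bash
python3 - <<'E'
from h import *
print(rotto(),rel())
E
```

```text
[0.00082172 0.00154253 0.00052879] (array([ 0.5489, -0.065 ,  0.1066]), np.float64(-0.1161), np.float64(-0.1353))
```

Lifting slightly freed it, and the tube has moved about 3.3 mm. I'll release and measure again.

Emit:
send_rows(moves=[[0, 0, 0, 0, 0, 0, 190], [0, 0, 0, 0, 0, 0, 80], [0, 0, 0, 0, 0, 0, 80], [0, 0, 0, 0, 0, 0, 80], [0, 0, 0, 0, 0, 0, 80], [-0.005, 0, 0.02, 0, 0, 0, 80], [-0.02, -0.003, 0.02, 0, 0, 0, 80], [-0.03, -0.004, 0.008, 0, 0, 0, 80], [-0.024, -0.003, 0, 0, 0, 0, 80]])

```text
t: 38.85
tcp_pos: [0.4694, -0.0753, 0.1564]
orientation: [0.001, 0.998, 0.065, 0.002]
ft_force: [-0.2, 0.2, 0.2]
finger_gap: 0.059
grasp_force: 0.0
```

Emit:
send_rows(moves=[[0, 0, 0, 0.01, -0.079, 0, 80], [0, 0, 0, 0.01, -0.079, 0, 80], [0, 0, 0, 0.01, -0.079, 0, 80], [0, 0, 0, 0.01, -0.079, 0, 80], [0, 0, 0, 0.01, -0.079, 0, 80], [0, 0, 0, 0, 0, 0, 80], [0, 0, 0, 0, 0, 0, 80]])

```text
t: 39.43
tcp_pos: [0.4704, -0.0722, 0.1545]
orientation: [-0.016, 0.985, 0.065, 0.161]
ft_force: [0.0, 0.2, 0.2]
finger_gap: 0.0596
grasp_force: 0.0
```

```bash
python3 - <<'E'
from h import *
C,im=depth(-.135,"w18.png")
h=cv2.cvtColor(im,cv2.COLOR_RGB2HSV); m=(h[...,0]>22)&(h[...,0]<35)&(h[...,1]>120)&(h[...,2]>60)
u=int(proj(C,[[*(N*(FACE-.01)+LAT*-.135),.056]])[0,0])
for x in (u-6,u,u+6): r=np.where(m[70:220,x])[0].min()+70; print("grip front",r,onplane(C,[[x,r]],.057)[0,:2]@N-FACE)
for x in (u-18,u+18): print(np.where(m[:70,x])[0])
print(cv2.cvtColor(im,cv2.COLOR_RGB2GRAY)[10:36,u])
E
```

```text
col 321 [-0.05240852  0.32035971 -0.00349149] (array([ 0.4709, -0.0723,  0.1546]), np.float64(-0.1944), np.float64(-0.1325))
315 30.5 [-0.0056] [140 104  78  80  79  77  78 115  91  81  51  34  37  36  36]
321 29.5 [-0.005] [137  97  78  80  77  77  77 121  91  78  51  35  36  36  38]
327 29.5 [-0.005] [136  97  80  81  78  77  77 115  87  79  51  33  37  35  36]
face row pred [321.99841561  23.36420968]
grip front 131 -0.07288523302658712
grip front 131 -0.07288775499761668
grip front 131 -0.0728893936587669
[14 15 17 19 46 47 48 49 50]
[14 15 17 18 19 46 47 48 49 50]
[ 79  78  77  74 129 148  72  75  81  74  47  32  42  30  39  34  35  35
  31  61 107 113 112 110 114 110]
```

Depth is good: the band edge is 5 mm out. Now the yellow clip.

Emit:
send_rows(moves=[[0, 0, 0.015, -0.0105, 0.064, -0.0007, 255], [0, 0, 0.015, -0.0105, 0.064, -0.0007, 255], [0, 0, 0.015, -0.0105, 0.064, -0.0007, 255], [0, 0, 0.015, -0.0105, 0.064, -0.0007, 255], [0, 0, 0.01, -0.0105, 0.064, -0.0007, 255], [0, 0, 0, 0, 0, 0, 255], [0.03, 0.003, 0, 0, 0, 0, 255], [0.03, 0.003, 0, 0, 0, 0, 255], [0.03, 0.003, 0, 0, 0, 0, 255], [0.03, 0.003, 0, 0, 0, 0, 255], [0.02, 0.003, 0, 0, 0, 0, 255], [0, 0, 0, 0, 0, 0, 255]])

```text
t: 40.48
tcp_pos: [0.6161, -0.0545, 0.2136]
orientation: [-0.007, 0.997, 0.067, 0.028]
ft_force: [0.4, -0.9, -1.1]
finger_gap: 0.0006
grasp_force: 0.0
```

```bash
python3 - <<'E'
from h import *
print(rotto(),rel(),N*(FACE-.035)+LAT*-.135)
E
```

```text
[-0.01745434  0.05467416 -0.004379  ] (array([ 0.6161, -0.0545,  0.2136]), np.float64(-0.0481), np.float64(-0.1336)) [ 0.62926747 -0.05418907]
```

Emit:
send_rows(moves=[[0, 0, 0.006, -0.0087, 0.0273, -0.0022, 255], [0, 0, 0, -0.0087, 0.0273, -0.0022, 255], [0, 0, 0, 0, 0, 0, 255], [0.0125, 0, 0, 0, 0, 0, 255], [0, 0, 0, 0, 0, 0, 255], [0, 0, 0, 0, 0, 0, 255]])

```text
t: 40.98
tcp_pos: [0.6236, -0.0545, 0.2195]
orientation: [-0.001, 0.998, 0.064, -0.003]
ft_force: [-1.2, 0.6, -0.3]
finger_gap: 0.0008
grasp_force: 0.0
```

```bash
python3 - <<'E'
from h import *
print(rotto(),rel())
E
```

```text
[-0.00209263 -0.00665904  0.00105243] (array([ 0.6236, -0.0545,  0.2195]), np.float64(-0.0407), np.float64(-0.1346))
```

Emit:
send_rows(moves=[[0.0055, 0.0003, 0, -0.002, -0.0066, 0.001, 255], [0, 0, -0.0073, 0, 0, 0, 255], [0, 0, -0.0073, 0, 0, 0, 255], [-0.005, -0.0006, -0.0073, 0, 0, 0, 255], [-0.005, -0.0006, -0.0073, 0, 0, 0, 255], [-0.002, -0.0003, -0.0045, 0, 0, 0, 255], [-0.002, -0.0003, -0.0045, 0, 0, 0, 255], [-0.002, -0.0003, -0.004, 0, 0, 0, 255], [-0.002, -0.0002, -0.004, 0, 0, 0, 255]])

```text
t: 41.73
tcp_pos: [0.6122, -0.0563, 0.1737]
orientation: [-0.0, 0.998, 0.065, 0.001]
ft_force: [-0.7, 1.9, 7.9]
finger_gap: 0.0006
grasp_force: 4.3
```

```bash
python3 - <<'E'
from h import *
print(rotto(),rel())
E
```

```text
[-0.00015273  0.00172631  0.00017494] (array([ 0.6122, -0.0563,  0.1737]), np.float64(-0.0522), np.float64(-0.1349))
```

Emit:
send_rows(moves=[[-0.001, 0, -0.0035, 0, 0, 0, 255], [-0.001, 0, -0.0035, 0, 0, 0, 255], [-0.001, 0, -0.0035, 0, 0, 0, 255], [0, 0, -0.003, 0, 0, 0, 255], [0, 0, -0.003, 0, 0, 0, 255]])

```text
t: 42.15
tcp_pos: [0.6083, -0.0566, 0.1577]
orientation: [0.0, 0.998, 0.065, -0.0]
ft_force: [-3.5, -1.2, 4.0]
finger_gap: 0.0004
grasp_force: 2.1
```

Emit:
send_rows(moves=[[0, 0, -0.002, 0, 0, 0, 255], [0, 0, -0.002, 0, 0, 0, 255], [0, 0, -0.001, 0, 0, 0, 255], [0, 0, 0, 0, 0, 0, 255]])

```text
t: 42.48
tcp_pos: [0.6085, -0.0565, 0.1536]
orientation: [0.0, 0.998, 0.065, -0.0]
ft_force: [-5.6, -1.0, 11.1]
finger_gap: 0.0001
grasp_force: 5.6
```

Same signature as red. Now up and back for a final look.

Emit:
send_rows(moves=[[0, 0, 0.015, 0, 0, 0, 255], [0, 0, 0.03, 0, 0, 0, 255], [-0.03, -0.004, 0.01, 0, 0, 0, 255], [-0.035, -0.004, 0, 0, 0, 0, 255], [-0.035, 0.01, 0, 0, 0, 0, 255], [-0.035, 0.01, -0.01, 0, 0, 0, 255], [0, 0.01, 0, 0.01, -0.079, 0, 255], [0, 0, 0, 0.01, -0.079, 0, 255], [0, 0, 0, 0.01, -0.079, 0, 255], [0, 0, 0, 0.01, -0.079, 0, 255], [0, 0, 0, 0, 0, 0, 255], [0, 0, 0, 0, 0, 0, 255]])

```text
t: 43.48
tcp_pos: [0.4737, -0.0344, 0.1972]
orientation: [-0.01, 0.986, 0.063, 0.156]
ft_force: [0.5, 0.1, -0.1]
finger_gap: 0.0004
grasp_force: 0.0
```

```bash
python3 - <<'E'
from h import *
C,im=snap("wrist","w19.png"); print(rel())
h=cv2.cvtColor(im,cv2.COLOR_RGB2HSV)
for n,lat,mm,o in (("red",-.05,(h[...,0]<8)|(h[...,0]>170),.085),("yellow",-.135,(h[...,0]>22)&(h[...,0]<35),.07)):
    m=mm&(h[...,1]>110)&(h[...,2]>60); u,v=proj(C,[[*(N*(FACE-o)+LAT*lat),.057]])[0].astype(int)
    r=np.where(m[v-12:v+30,u])[0].min()+v-12; print(n,"grip front",r,onplane(C,[[u,r]],.057)[0,:2]@N-FACE+o)
T,t=snap("top"); t0=cv2.imread("pics/top0.png")[:,:,::-1]
o=np.vstack([im[:300,80:560],t[60:260,140:620]])[:,:,::-1]; cv2.imwrite("pics/c19.png",o)
E
```

```text
(array([ 0.4746, -0.0346,  0.1974]), np.float64(-0.1858), np.float64(-0.0956))
red grip front 181 -0.0028578947502858193
yellow grip front 158 -0.0005424853756738623
```

View pics/c19.png

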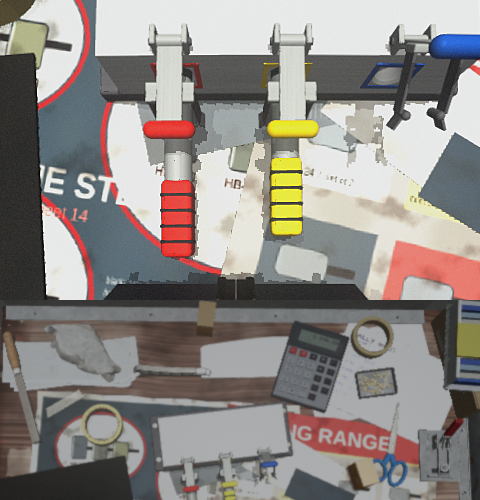

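Both clips are shut, and the bystanders stand where they were. The yellow grip edge reads about 2 mm deeper than before, so I'll check it more carefully.

```bash
cat > r.py <<'E'
from h import *
C=cal("wrist")
def edges(C,im,lat,mm,z,o):
    h=cv2.cvtColor(im,cv2.COLOR_RGB2HSV); V=im.max(2).astype(float); S=h[...,1].astype(float)
    s=np.arange(-o-.010,-o+.075,.00025)[::-1]*1.0
    s=np.linspace(-o+.012,-o-.068,321)
    acc=0
    for dl in (-.004,-.002,0,.002,.004):
        p=proj(C,[[*(N*(FACE+x)+LAT*(lat+dl)),z] for x in s]).astype(np.float32)
        g=lambda A:cv2.remap(A.astype(np.float32),p[:,0].reshape(1,-1),p[:,1].reshape(1,-1),cv2.INTER_LINEAR).ravel()
        acc=acc+np.c_[g(S),g(V)]
    return s,acc/5
def rep(C,f,lat,o,z=.057):
    im=cv2.imread("pics/"+f)[:,:,::-1].copy(); s,a=edges(C,im,lat,0,z,o)
    i=np.where(a[:,0]>110)[0][0]; v=a[:,1]
    mins=[(s[k]+o).round(4) for k in range(8,len(s)-8) if v[k]==v[k-8:k+9].min() and v[k]<.75*np.median(v[i:])]
    print(f,lat,"front",(s[i]+o).round(4),"rings",mins)
rep(C,"w19.png",-.05,.085); rep(C,"w19.png",-.135,.07)
z=np.load("last.npz"); L=[z[f"arr_{i}"] for i in range(4)]; rep(L,"w18.png",-.135,.07); rep(L,"w18.png",-.05,.085)
z=np.load("w11.npz"); L=[z[f"arr_{i}"] for i in range(4)]; rep(L,"w11.png",-.05,.085)
E
python3 r.py
```

```text
w19.png -0.05 front -0.0008 rings [np.float64(-0.011), np.float64(-0.0225), np.float64(-0.0345), np.float64(-0.0465), np.float64(-0.0585), np.float64(-0.0615)]
w19.png -0.135 front 0.0015 rings [np.float64(0.0075), np.float64(-0.0093), np.float64(-0.0208), np.float64(-0.0322), np.float64(-0.0445), np.float64(-0.0578), np.float64(-0.063)]
w18.png -0.135 front -0.0025 rings [np.float64(-0.012), np.float64(-0.0242), np.float64(-0.0363), np.float64(-0.0488), np.float64(-0.0642)]
w18.png -0.05 front -0.0028 rings [np.float64(-0.0133), np.float64(-0.0255), np.float64(-0.0365), np.float64(-0.0478), np.float64(-0.0603), np.float64(-0.0658)]
w11.png -0.05 front -0.0048 rings [np.float64(-0.0145), np.float64(-0.0265), np.float64(-0.0383), np.float64(-0.0495), np.float64(-0.0618)]
```

```bash
python3 -c "
from plant import manip
print(manip.state()['t'],manip.job_done())"
```

```text
the job is handed in; nothing more can be done
43.5833 None
```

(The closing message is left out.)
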